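# Stack the connecting rods on the holding post in order

## Task

Put the three painted connecting rods on the upright brass post by their big ends, red at the bottom, then yellow, then blue on top, each lying flat on the one below and turned so that the three small ends fan out with none over another. Then put the green cap over the top of the post to close the stack, let go, and leave the unpainted rod, the piston and the socket where they are.

Things in the scene. Friction and masses are not known exactly. Their poses are not given: they have to be found in the camera images.
- rod_red_grip (a point): Steel connecting rod, red-painted small end and marks, lying flat, 171 mm long, 20 mm thick, 0.35 kg. Point: grip point on the shank, 10 mm above the underside; z up, x towards the small end. Big end: bore 44 mm, axis at x = -65 mm; ring 68 mm outside, 80 across y at its bolt shoulders. Small end: x = +55 mm, 30 mm outside. Shank 18 mm wide, 12 thick, clear from x = -25 to +35 mm. Mass centre near x = -48 mm.
- rod_yellow_grip (a point): Steel connecting rod, yellow-painted small end and marks, lying flat, 171 mm long, 20 mm thick, 0.35 kg. Point: grip point on the shank, 10 mm above the underside; z up, x towards the small end. Big end: bore 44 mm, axis at x = -65 mm; ring 68 mm outside, 80 across y at its bolt shoulders. Small end: x = +55 mm, 30 mm outside. Shank 18 mm wide, 12 thick, clear from x = -25 to +35 mm. 
- rod_blue_grip (a point): Steel connecting rod, blue-painted small end and marks, lying flat, 171 mm long, 20 mm thick, 0.35 kg. Point: grip point on the shank, 10 mm above the underside; z up, x towards the small end. Big end: bore 44 mm, axis at x = -65 mm; ring 68 mm outside, 80 across y at its bolt shoulders. Small end: x = +55 mm, 30 mm outside. Shank 18 mm wide, 12 thick, clear from x = -25 to +35 mm. 
- stand: Stand fixed to the bench: black round foot, 90 mm diameter, 8 mm high, with an upright brass post of 28 mm diameter, its top 84 mm above the bench (last 10 mm taper to 18 mm). Origin on the bench at the post's axis; z up. The first rod's underside rests 8 mm above the bench, each further one 20 mm higher; three reach 68 mm.
- cap_center (a point): Green plastic cap with a white dot on top, a cylinder of 60 mm diameter and 36 mm height, 0.12 kg, standing mouth down. The point is its centre, 18 mm above its underside; z is up. Its blind bore opens downwards: 40 mm diameter, 26 mm deep. It slips over the post's top and rests on the uppermost rod.
- rod_plain_grip (a point): Unpainted connecting rod of the same shape and size, lying flat at the far side of the work area; the same point and axes as on the painted rods. It is not part of the job and stays where it is.
- piston_center (a point): Aluminium piston with dark rings, a cylinder of 66 mm diameter and 50 mm height, standing upright. The point is its centre; z is up. It is not part of the job and stays where it is.
- socket_center (a point): Dark steel wrench socket, 34 mm diameter (26 mm at the top), 45 mm high, standing upright. The point is its centre; z is up. It is not part of the job and stays where it is.
Not all that is in view belongs to the job. There is more than one size of the part that bears cap_center; the job needs the smaller. What is shaped like the part that bears rod_red_grip but orange is not meant.

How it is judged:
By the outcome, as a careful person would: the job done as asked, in the order asked, and still so for the second after the job is handed in, with the robot touching nothing.
It also fails if it takes over 112 s, if anything falls off the work surface, if the arm or the gripper's body presses on something with over 40 N, if the wrist force passes 120 N, or if a joint passes its speed limit or range.

## Robot

A 6-joint arm with a two-finger parallel gripper is mounted at the origin on the work surface. World frame = base frame: x ahead of the robot, y to its left, z up, the work surface at z = 0. Lengths are in m, angles in rad, forces in N, time in s.
With the tool pointing down it reaches from about 0.35 to 0.975 m from the base axis. Payload 4.9 kg.
Tool frame: the origin (TCP) lies between the finger pads; the fingertips stand 17 mm ahead of it and the grasp point (between the pads) lies 2 mm behind it; z points along the fingers, y is the direction in which the jaws open and shut (so a half turn about z gives the same grasp; the last joint's range is limited). The gripper opens to 85 mm and grips with 20 to 120 N. Pads are 22 mm wide; open, the fingers measure 114 mm over their backs; the gripper's body (76 mm by 85 mm) begins 54 mm behind the grasp point. The pads swing forward as they close: fully open they stand 13 mm farther back than shut.
Start: joints at [-1.406, 0.053, 1.613, -0, 1.476, -0.119], TCP at [0.175, -0.6, 0.248] pointing down, gripper open.
Joint ranges: [-3.01, 3.01], [-1.01, 2.22], [0.06, 2.58], [-1.02, 4.17], [0.09, 2.62], [-3.14, 3.14]. Speed limits (rad/s): [2.57, 2.57, 3.14, 3.14, 3.14, 3.14].

## Interface

Orientations are given as a unit quaternion [w, x, y, z].
In Python, from plant import state, grab_frame, camera_model, job_done, find_in, silhouettes, landmark_of gives the robot as it stands.
- The arm moves only by the shell command python3 -m crank 'ROWS'. ROWS is JSON, a list of rows, each an object with "angular": the turn, a rotation vector about the tool's x, y, z each as a share of 5 degrees, from -1 to 1, a list of three; "delta_pos": the shift along the tool's x, y, z each as a share of 3 cm, from -1 to 1, a list of three; "gripper": the opening, from 0 (shut) to 1 (fully open). In form: [{"angular": [ax, ay, az], "delta_pos": [tx, ty, tz], "gripper": gripper}, ...]. A call has 1 to 12 rows; each row shifts and turns the commanded pose from where the row before left it, along the tool's axes as they then stand; what a row does not reach is not made up. A row lasts 1/8 s, in which the tool goes at most 62.5 mm and 10.7 degrees, less where a joint would pass 70% of its speed; a pose out of reach is approached as far as the arm can. A call with a number of a shift or a turn outside -1 to 1 is refused whole. A call with a gripper value outside its range is refused whole. The fingers move at their own pace and stop on an object; the grip force is fixed at half the most. Time passes only in rows, so rows that do not move let the fingers close. It gives the time, the measured TCP pose, the force and the opening at its end, in the units of the state.
- state(): the state, without advancing time (a new reading comes with each control period).
- grab_frame(name): name is "scene" or "top"; returns the picture (420x560x3 uint8, red, green, blue); there is no depth.
- camera_model(name): a dict with "camera_matrix" (3x3 intrinsics, pixels), "rvec" (rotation vector, rad) and "tvec" (3), from world to camera coordinates, as OpenCV has them. Camera axes: x right, y down, z forward; pixel columns grow to the right and rows downward; lengths in m; the calibration is good to about 2 mm. A picture is of the moment at which its call begins. camera_model takes no time and is no camera call.
- job_done(): hands the job in, once; it reports no verdict.
Trained networks look in the newest picture that a camera, given by its name, has taken for a name from the list of things; names that differ only in an ending like _2 or _b are one class to them, and where a whole thing is asked for, a point or a joint stands for the part that bears it (a point fixed in the world has none). Each returns a list of dicts, best first, with "conf" (0 to 1); they miss things now and then, are a little off and sometimes report something else, mostly with a low value. They report only what shows in the picture. A call takes as long as a camera call. They do not tell look-alikes from the thing itself.
- find_in(camera, target): "bbox" ([left, top, right, bottom] in pixels, round what is visible of it).
- silhouettes(camera, target): "mask" (420x560 bool, what is visible of it) and "bbox" ([left, top, right, bottom] in pixels, round what is visible of it).
- landmark_of(camera, target): "pixel" ([column, row] in pixels: a listed point, or the origin of a listed thing).
The state is a dict: "time": time; "joint_pos": joint angles; "joint_vel": joint speeds; "joint_efforts": joint torques, N m; "tool_pos": TCP position; "tool_rot": TCP orientation; "contact_force": force on the tool from outside, world axes, zero at the start; "ft_torque": the same for the moment, N m; "gripper_width": opening from 0.0 (shut) to 1.0 (fully open).
Only numpy, scipy, OpenCV 4.12 (cv2) and the standard library are available. Lean on these libraries where they do the work, as an engineer would, in place of code of your own. Each camera call takes 0.05 s, during which the arm holds its last target.

## Working session

There is one attempt and no reset: what is moved stays moved. The work goes in short steps, Python scripts to look and compute and a shell command to move; the robot and the scene stay as the last step left them, time stands still between calls to the robot, and variables do not carry over. Pictures are saved under pics/ and viewed, and the job is handed in when it is done.

```bash
ls; mkdir -p pics; python3 - <<'E'
from plant import *
import cv2
for n in("scene","top"):
    im=grab_frame(n); cv2.imwrite(f"pics/{n}0.png",im[:,:,::-1]); m=camera_model(n); print(n,m)
print(state())
E
```

```text
pics
scene {'camera_matrix': array([[489.83375715,   0.        , 277.82566908],
       [  0.        , 489.83375715, 208.44350912],
       [  0.        ,   0.        ,   1.        ]]), 'rvec': array([ 0.74320792,  2.53720995, -1.2170152 ]), 'tvec': array([ 0.41943257, -0.14188873,  1.46964297])}
top {'camera_matrix': array([[406.65437616,   0.        , 285.45304027],
       [  0.        , 406.65437616, 212.85618874],
       [  0.        ,   0.        ,   1.        ]]), 'rvec': array([ 2.21779941, -2.16581663,  0.11046385]), 'tvec': array([0.00326406, 0.51921267, 1.09610451])}
{'time': 0.1, 'joint_pos': array([-1.40597570e+00,  5.33116088e-02,  1.61417913e+00,  1.35672254e-05,
        1.47602559e+00, -1.18981821e-01]), 'joint_vel': array([ 0.00027753, -0.00148823, -0.00358986, -0.00050766,  0.00117914,
       -0.0011584 ]), 'joint_efforts': array([-1.17178733e-03, -3.94909501e+01, -3.71364856e+01, -2.41712805e-04,
        3.93787224e-03, -1.85914899e-05]), 'tool_pos': array([ 0.17492928, -0.59945037,  0.24715966]), 'tool_rot': array([-9.61742397e-04,  9.89948538e-01,  1.41424777e-01, -1.52920976e-05]), 'contact_force': array([-0.16823598,  0.06625903, -0.1789407 ]), 'ft_torque': array([ 0.05159926,  0.01432874, -0.0023973 ]), 'gripper_width': 1.001188160020535}
```

View pics/scene0.png

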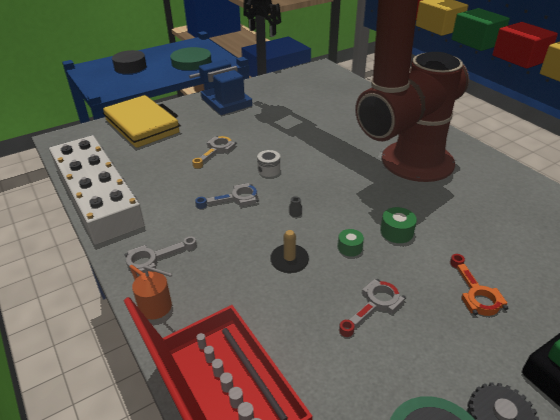

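View pics/top0.png

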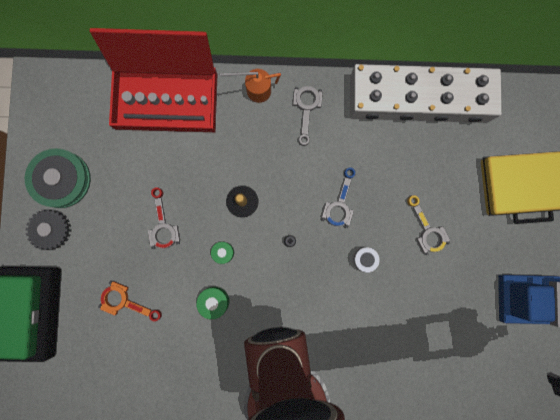

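The red rod (157,192)-(164,235), yellow (414,200)-(433,239), blue (349,173)-(338,213), stand (241,201) and small cap (222,253) are all clear in the top view. The orange look-alike is at (130,300) and the large cap at (212,303). Next I'll fit poses using both cameras.

```bash
cat > h.py <<'E'
from plant import *
import numpy as np, cv2
from scipy.optimize import minimize
CM={n:camera_model(n) for n in("scene","top")}
def proj(n,P):
    m=CM[n]; return cv2.projectPoints(np.asarray(P,float).reshape(-1,1,3),m['rvec'],m['tvec'],m['camera_matrix'],None)[0].reshape(-1,2)
def back(n,uv,z):
    m=CM[n]; R=cv2.Rodrigues(m['rvec'])[0]; C=-R.T@m['tvec'].ravel()
    d=R.T@np.linalg.inv(m['camera_matrix'])@np.array([uv[0],uv[1],1.]); return C+d*(z-C[2])/d[2]
S=8
def fill(img,n,P,v):
    cv2.fillPoly(img,[np.round(proj(n,P)*S*16).astype(np.int32)],v,shift=4)
def circ(cx,cy,r,k=48):
    t=np.linspace(0,2*np.pi,k,endpoint=False); return np.c_[cx+r*np.cos(t),cy+r*np.sin(t)]
def rodmask(n,x,y,yaw,z0=0.,h=.02):
    """x,y = big-end bore axis"""
    img=np.zeros((420*S//2,560*S//2),np.uint8)
    c,s=np.cos(yaw),np.sin(yaw)
    def W(p,z): return np.c_[x+c*p[:,0]-s*p[:,1],y+s*p[:,0]+c*p[:,1],np.full(len(p),z)]
    def f(p,a,b):
        H=cv2.convexHull(np.vstack([proj(n,W(p,z0+a)),proj(n,W(p,z0+b))]).astype(np.float32))
        cv2.fillPoly(img,[np.round((H+.5)*S/2*16).astype(np.int32)],1,shift=4)
    f(circ(0,0,.034),0,h); f(np.array([[-.012,-.04],[.012,-.04],[.012,.04],[-.012,.04]]),0,h)
    f(np.array([[.02,-.009],[.12,-.009],[.12,.009],[.02,.009]]),.004,.016); f(circ(.12,0,.015),0,h)
    return cv2.resize(img.astype(np.float32),(560,420),interpolation=cv2.INTER_AREA)
def fitrod(masks,x0,z0=0.,hole=True):
    def cost(p):
        e=0
        for n,m in masks.items():
            r=rodmask(n,p[0],p[1],p[2],z0)
            e+=1-np.minimum(r,m).sum()/np.maximum(r,m).sum()
        return e
    r=minimize(cost,x0,method='Nelder-Mead',options=dict(initial_simplex=np.array(x0)+np.array([[0,0,0],[.008,0,0],[0,.008,0],[0,0,.1]]),maxiter=120,xatol=1e-4))
    return r.x,r.fun
def fillholes(m):
    c,_=cv2.findContours(m.astype(np.uint8),cv2.RETR_EXTERNAL,cv2.CHAIN_APPROX_NONE)
    o=np.zeros(m.shape,np.uint8); cv2.drawContours(o,c,-1,1,-1); return o.astype(np.float32)
E
python3 - <<'E'
from h import *
import pickle
D={}
for n in("top","scene"):
    grab_frame(n)
    for t in("rod_red_grip","rod_yellow_grip","rod_blue_grip","cap_center","stand"):
        D[n,t]=silhouettes(n,t)
        print(n,t,[(round(d['conf'],2),np.round(d['bbox']).tolist(),int(d['mask'].sum())) for d in D[n,t]])
    for t in("stand","cap_center"):
        L=landmark_of(n,t); print(n,t,[(round(d['conf'],2),d['pixel'],back(n,d['pixel'],0 if t=='stand' else .018).round(4)) for d in L])
pickle.dump(D,open('D.pkl','wb')); print(state()['time'])
E
```

```text
top rod_red_grip [(0.83, [98.0, 282.0, 163.0, 319.0], 782), (0.76, [149.0, 186.0, 184.0, 249.0], 721)]
top rod_yellow_grip [(0.7, [406.0, 195.0, 452.0, 254.0], 749)]
top rod_blue_grip [(0.95, [324.0, 168.0, 355.0, 226.0], 759)]
top cap_center [(0.85, [215.0, 240.0, 235.0, 267.0], 412), (0.58, [195.0, 284.0, 229.0, 322.0], 874)]
top stand [(0.65, [228.0, 186.0, 258.0, 217.0], 800)]
top stand [(0.94, [243.8, 200.2], array([0.5532, 0.1324, 0.    ]))]
top cap_center [(0.94, [224.4, 252.2], array([0.4077, 0.1792, 0.018 ])), (0.74, [213.2, 299.7], array([0.2797, 0.2049, 0.018 ]))]
scene rod_red_grip [(0.92, [448.0, 254.0, 506.0, 315.0], 1224)]
scene rod_yellow_grip [(0.62, [195.0, 134.0, 237.0, 167.0], 590)]
scene rod_blue_grip [(0.85, [195.0, 184.0, 258.0, 209.0], 766)]
scene cap_center [(0.92, [339.0, 234.0, 360.0, 257.0], 572), (0.7, [382.0, 208.0, 418.0, 246.0], 1096)]
scene stand [(0.58, [269.0, 231.0, 308.0, 273.0], 999), (0.56, [337.0, 232.0, 360.0, 258.0], 576)]
scene stand [(0.93, [286.4, 259.2], array([0.5569, 0.1331, 0.    ]))]
scene cap_center [(0.9, [353.1, 243.3], array([0.4044, 0.19  , 0.018 ]))]
0.9
```

```bash
python3 - <<'E'
from h import *
import pickle
D=pickle.load(open('D.pkl','rb'))
G={'red':((164,235),(157,192),1),'yellow':((433,239),(414,200),0),'blue':((338,213),(349,173),0)}
for c,(b,s,i) in G.items():
    B=back('top',b,.02);Q=back('top',s,.02); yaw=np.arctan2(*(Q-B)[[1,0]]); print(c,'manual',B.round(4),np.degrees(yaw).round(1),np.linalg.norm(Q-B).round(4))
    m={'top':fillholes(D['top',f'rod_{c}_grip'][i]['mask'])}
    p,f=fitrod(m,[B[0],B[1],yaw]); print('  top',p[:2].round(4),np.degrees(p[2]).round(1),round(f,3))
    if c!='red':
        m={'scene':fillholes(D['scene',f'rod_{c}_grip'][0]['mask'])}
        p2,f=fitrod(m,p); print('  scene',p2[:2].round(4),np.degrees(p2[2]).round(1),round(f,3))
        p=(p+p2)/2
    g=p[:2]+.065*np.array([np.cos(p[2]),np.sin(p[2])]); print('  grip',g.round(4))
# cap, stand fits
def cyl(n,x,y,parts):
    img=np.zeros((1680,2240),np.uint8)
    for r0,z0,r1,z1 in parts:
        P=np.vstack([np.c_[circ(x,y,r0),np.full(48,z0)],np.c_[circ(x,y,r1),np.full(48,z1)]])
        H=cv2.convexHull(proj(n,P).astype(np.float32)); cv2.fillPoly(img,[np.round((H+.5)*4*16).astype(np.int32)],1,shift=4)
    return cv2.resize(img.astype(np.float32),(560,420),interpolation=cv2.INTER_AREA)
for t,parts,x0 in(('cap_center',[(.03,0,.03,.036)],[.408,.18]),('stand',[(.045,0,.045,.008),(.014,0,.014,.074),(.014,.074,.009,.084)],[.553,.132])):
    for n in('top','scene'):
        m=fillholes(D[n,t][0]['mask'])
        def cost(p):
            r=cyl(n,*p,parts); return 1-np.minimum(r,m).sum()/np.maximum(r,m).sum()
        r=minimize(cost,x0,method='Nelder-Mead',options=dict(initial_simplex=np.array(x0)+np.array([[0,0],[.008,0],[0,.008]]))); print(t,n,r.x.round(4),round(r.fun,3))
E
```

```text
red manual [0.4506 0.344  0.02  ] 11.8 0.1195
  top [0.4514 0.3452] 13.2 0.135
  grip [0.5147 0.3601]
yellow manual [ 0.4568 -0.3926  0.02  ] 26.2 0.119
  top [ 0.4558 -0.3946] 26.0 0.147
  scene [ 0.4582 -0.3998] 27.7 0.108
  grip [ 0.5149 -0.3678]
blue manual [ 0.5222 -0.1292  0.02  ] -14.6 0.1159
  top [ 0.5225 -0.1276] -15.6 0.116
  scene [ 0.5218 -0.1324] -15.2 0.108
  grip [ 0.5848 -0.1473]
cap_center top [0.4093 0.1849] 0.06
cap_center scene [0.4071 0.1804] 0.088
stand top [0.5518 0.1388] 0.046
stand scene [0.551  0.1339] 0.076
```

```bash
python3 - <<'E'
import cv2
a=cv2.imread('pics/top0.png'); s=cv2.imread('pics/scene0.png')
o=cv2.hconcat([cv2.resize(a[180:270,130:270],(560,360),interpolation=cv2.INTER_CUBIC)])
p=cv2.resize(s[215:345,260:420],(560,455)[::1],interpolation=cv2.INTER_CUBIC)[:240]
cv2.imwrite('pics/c0.png',cv2.vconcat([o,p]))
E
```

```text
(no output)
```

View pics/c0.png

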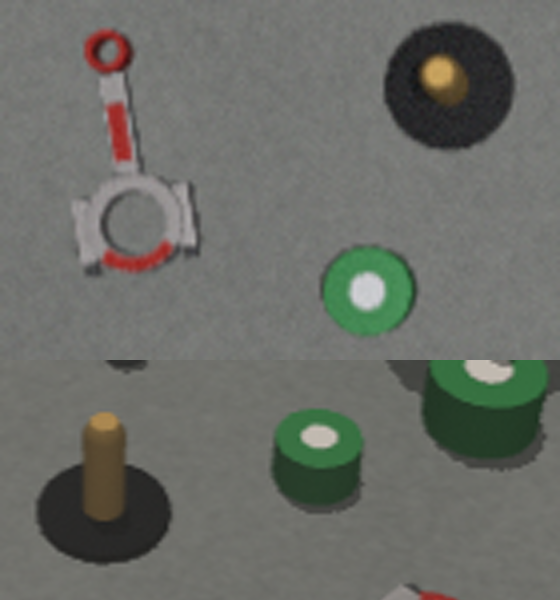

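Averaging the two cameras puts the stand at about (0.551,0.136), the cap at (0.408,0.183) and the red grip point at (0.515,0.358) with yaw 13°. Distances agree with the given sizes. Now a planner helper, for calculation only.

```bash
cat > go.py <<'E'
import sys,numpy as np
from plant import state
from scipy.spatial.transform import Rotation as Ro
def plan(x,y,z,yaw):
    s=state(); q=s['tool_rot']; R=Ro.from_quat([q[1],q[2],q[3],q[0]]); M=R.as_matrix()
    cur=np.degrees(np.arctan2(M[1,0],M[0,0]))
    yr=np.radians(yaw); T=np.array([[np.cos(yr),np.sin(yr),0],[np.sin(yr),-np.cos(yr),0],[0,0,-1]])
    d=np.array([x,y,z])-s['tool_pos']
    rv=np.degrees((R.inv()*Ro.from_matrix(T)).as_rotvec())/5
    print('t',round(s['time'],2),'pos',s['tool_pos'].round(4),'yaw',cur.round(2),'grip',round(float(s['gripper_width']),3),'F',s['contact_force'].round(1),'q6',s['joint_pos'][5].round(2))
    print('turn units',rv.round(2),'| shift units before turn',(M.T@d/.03).round(2),'| after turn',(T.T@d/.03).round(2))
if __name__=='__main__': plan(*map(float,sys.argv[1:5]))
E
python3 go.py 0.515 0.358 0.12 13.2
```

```text
t 0.9 pos [ 0.175  -0.6     0.2483] yaw 16.26 grip 1.001 F [-0.  -0.8 -0.7] q6 -0.12
turn units [-0.    0.    0.61] | shift units before turn [ 19.82 -27.48   4.28] | after turn [ 18.33 -28.5    4.28]
```

```bash

python3 -m crank '[{"angular":[0,0,0.61],"delta_pos":[0,0,0],"gripper":1},{"angular":[0,0,0],"delta_pos":[1,-1,0],"gripper":1},{"angular":[0,0,0],"delta_pos":[1,-1,0],"gripper":1},{"angular":[0,0,0],"delta_pos":[1,-1,0],"gripper":1},{"angular":[0,0,0],"delta_pos":[1,-1,0],"gripper":1},{"angular":[0,0,0],"delta_pos":[1,-1,0],"gripper":1},{"angular":[0,0,0],"delta_pos":[1,-1,0],"gripper":1},{"angular":[0,0,0],"delta_pos":[1,-1,0],"gripper":1},{"angular":[0,0,0],"delta_pos":[1,-1,0],"gripper":1},{"angular":[0,0,0],"delta_pos":[1,-1,0],"gripper":1},{"angular":[0,0,0],"delta_pos":[0.8,-1,0],"gripper":1},{"angular":[0,0,0],"delta_pos":[0.8,-1,0],"gripper":1}]'
python3 go.py 0.515 0.358 0.12 13.2
```

```text
time: 2.4
tool_pos: [0.4096, -0.2049, 0.2485]
tool_rot: [0.0, 0.993, 0.115, 0.0]
contact_force: [-0.2, 0.6, -0.0]
gripper_width: 1.002
t 2.4 pos [ 0.4096 -0.2049  0.2485] yaw 13.21 grip 1.002 F [-0.2  0.6 -0. ] q6 0.71
turn units [ 0.01 -0.01  0.  ] | shift units before turn [  7.7  -17.46   4.28] | after turn [  7.7  -17.46   4.28]
```

```bash

python3 -m crank '[{"angular":[0,0,0],"delta_pos":[0.5,-1,0],"gripper":1},{"angular":[0,0,0],"delta_pos":[0.5,-1,0],"gripper":1},{"angular":[0,0,0],"delta_pos":[0.5,-1,0],"gripper":1},{"angular":[0,0,0],"delta_pos":[0.5,-1,0],"gripper":1},{"angular":[0,0,0],"delta_pos":[0.5,-1,0],"gripper":1},{"angular":[0,0,0],"delta_pos":[0.5,-1,0],"gripper":1},{"angular":[0,0,0],"delta_pos":[0.5,-1,0],"gripper":1},{"angular":[0,0,0],"delta_pos":[0.5,-1,0],"gripper":1},{"angular":[0,0,0],"delta_pos":[0.5,-1,0],"gripper":1},{"angular":[0,0,0],"delta_pos":[0.5,-1,0.5],"gripper":1},{"angular":[0,0,0],"delta_pos":[0.5,-1,0.5],"gripper":1},{"angular":[0,0,0],"delta_pos":[0.5,-1,0.5],"gripper":1}]'
python3 -m crank '[{"angular":[0,0,0],"delta_pos":[0.5,-1,0.5],"gripper":1},{"angular":[0,0,0],"delta_pos":[0.4,-1,0.5],"gripper":1},{"angular":[0,0,0],"delta_pos":[0.4,-1,0.5],"gripper":1},{"angular":[0,0,0],"delta_pos":[0.4,-1,0.5],"gripper":1},{"angular":[0,0,0],"delta_pos":[0,-1,0.5],"gripper":1},{"angular":[0,0,0],"delta_pos":[0,-0.46,0.28],"gripper":1}]'
python3 go.py 0.515 0.358 0.02 13.2
python3 - <<'E'
from h import *
a=grab_frame('top');b=grab_frame('scene')
o=cv2.vconcat([cv2.resize(a[150:260,100:240],(560,440)),]); cv2.imwrite('pics/t1.png',a[:,:,::-1]); cv2.imwrite('pics/s1.png',b[:,:,::-1])
E
```

```text
time: 3.9
tool_pos: [0.5023, 0.1867, 0.2031]
tool_rot: [0.0, 0.993, 0.115, 0.0]
contact_force: [0.6, -0.7, -0.6]
gripper_width: 1.003
time: 4.65
tool_pos: [0.5136, 0.3577, 0.1189]
tool_rot: [0.0, 0.993, 0.116, -0.001]
contact_force: [0.4, 0.9, -0.1]
gripper_width: 1.0
t 4.65 pos [0.5136 0.3577 0.1189] yaw 13.29 grip 1.0 F [ 0.4  0.9 -0.1] q6 1.83
turn units [0.   0.01 0.02] | shift units before turn [ 0.05 -0.    3.3 ] | after turn [ 0.05 -0.    3.3 ]
```

View pics/s1.png

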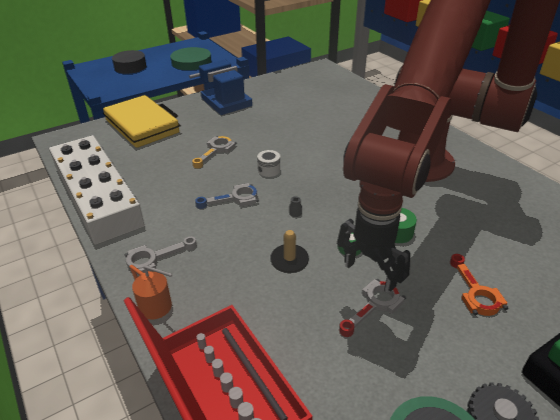

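View pics/t1.png

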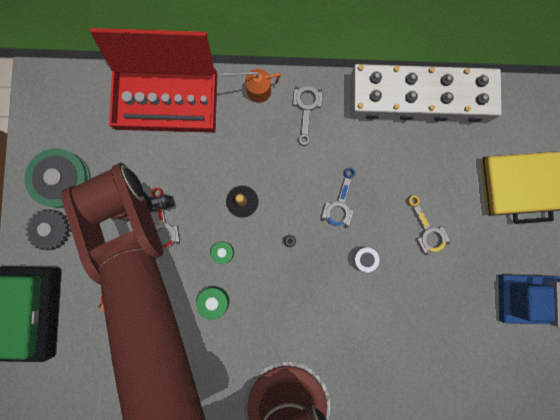

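The jaws straddle the red shank in the scene view near (375,290). I'll descend and grip.

```bash

python3 -m crank '[{"angular":[0,0,0],"delta_pos":[0.05,0,1],"gripper":1},{"angular":[0,0,0],"delta_pos":[0,0,1],"gripper":1},{"angular":[0,0,0],"delta_pos":[0,0,0.8],"gripper":1},{"angular":[0,0,0],"delta_pos":[0,0,0.46],"gripper":1},{"angular":[0,0,0],"delta_pos":[0,0,0],"gripper":0},{"angular":[0,0,0],"delta_pos":[0,0,0],"gripper":0},{"angular":[0,0,0],"delta_pos":[0,0,0],"gripper":0},{"angular":[0,0,0],"delta_pos":[0,0,0],"gripper":0},{"angular":[0,0,0],"delta_pos":[0,0,0],"gripper":0},{"angular":[0,0,0],"delta_pos":[0,0,0],"gripper":0}]'
python3 go.py 0.515 0.358 0.021 13.2
```

```text
time: 6.0
tool_pos: [0.5167, 0.3578, 0.0237]
tool_rot: [-0.001, 0.993, 0.115, 0.001]
contact_force: [-0.9, 0.5, 6.6]
gripper_width: 0.184
t 6.0 pos [0.5167 0.3578 0.0237] yaw 13.22 grip 0.184 F [-0.9  0.5  6.6] q6 1.83
turn units [-0.01 -0.03  0.  ] | shift units before turn [-0.06 -0.02  0.09] | after turn [-0.05 -0.02  0.09]
```

```bash

python3 -m crank '[{"angular":[0,0,0],"delta_pos":[0,0,-0.3],"gripper":0},{"angular":[0,0,0],"delta_pos":[0,0,-0.7],"gripper":0},{"angular":[0,0,0],"delta_pos":[0,0,-1],"gripper":0},{"angular":[0,0,0],"delta_pos":[0,0,-1],"gripper":0},{"angular":[0,0,0],"delta_pos":[0,0,-1],"gripper":0},{"angular":[0,0,0],"delta_pos":[0,0,-0.8],"gripper":0}]'
python3 go.py 0.515 0.358 0.165 13.2
python3 - <<'E'
from h import *
b=grab_frame('scene'); cv2.imwrite('pics/s2.png',cv2.resize(b[170:350,280:520],(800,600),interpolation=cv2.INTER_CUBIC)[:,:,::-1])
E
```

```text
time: 6.75
tool_pos: [0.516, 0.357, 0.1686]
tool_rot: [-0.0, 0.993, 0.115, 0.001]
contact_force: [-0.1, 0.1, -3.1]
gripper_width: 0.186
t 6.75 pos [0.516  0.357  0.1686] yaw 13.21 grip 0.186 F [-0.1  0.1 -3.1] q6 1.83
turn units [-0.   -0.02  0.  ] | shift units before turn [-0.02 -0.04  0.12] | after turn [-0.02 -0.04  0.12]
```

View pics/s2.png

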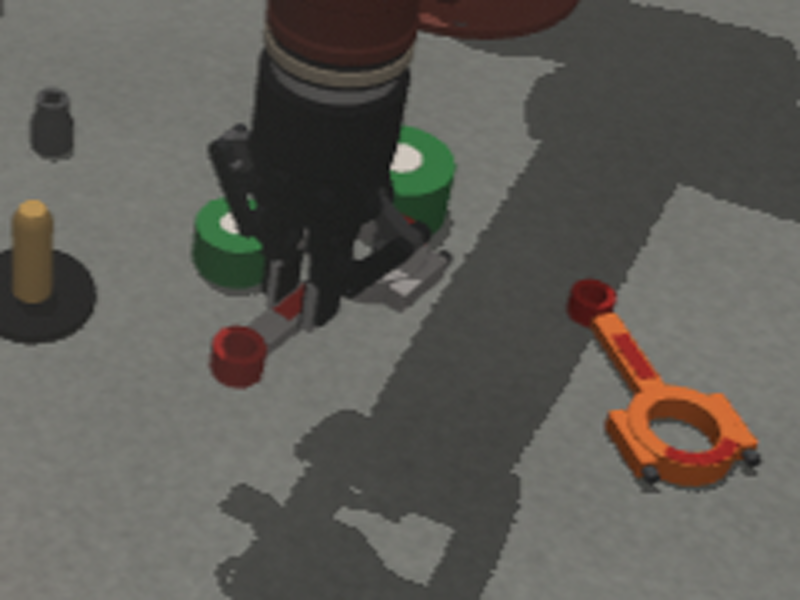

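```bash
python3 - <<'E'
from h import *
t=np.array([.516,.357,.1686]);yw=np.radians(13.2);u=np.array([np.cos(yw),np.sin(yw),0])
for off in(-.005,0,.005):
    for dz in(-.01,0,.01):
        print(off,dz,proj('scene',t+u*(.055+off)+[0,0,dz-.0037]).round(1))
E
```

```text
-0.005 -0.01 [[353.1 277. ]]
-0.005 0 [[353.6 273.2]]
-0.005 0.01 [[354.  269.3]]
0 -0.01 [[351.4 278.4]]
0 0 [[351.9 274.6]]
0 0.01 [[352.3 270.8]]
0.005 -0.01 [[349.7 279.9]]
0.005 0 [[350.2 276.1]]
0.005 0.01 [[350.6 272.2]]
```

```bash

python3 -m crank '[{"angular":[0,0,-0.7],"delta_pos":[0,0,0],"gripper":0},{"angular":[0,0,-1],"delta_pos":[0,0,0],"gripper":0},{"angular":[0,0,-1],"delta_pos":[0,0,0],"gripper":0},{"angular":[0,0,-1],"delta_pos":[0,0,0],"gripper":0},{"angular":[0,0,-1],"delta_pos":[0,0,0],"gripper":0},{"angular":[0,0,-1],"delta_pos":[0,0,0],"gripper":0},{"angular":[0,0,-1],"delta_pos":[0,0,0],"gripper":0},{"angular":[0,0,-1],"delta_pos":[0,0,0],"gripper":0},{"angular":[0,0,-1],"delta_pos":[0,0,0],"gripper":0},{"angular":[0,0,-0.66],"delta_pos":[0,0,0],"gripper":0}]'
python3 go.py 0.583 0.192 0.135 60
```

```text
time: 8.05
tool_pos: [0.5154, 0.3568, 0.1659]
tool_rot: [-0.0, 0.865, 0.501, -0.0]
contact_force: [0.3, -0.1, -3.1]
gripper_width: 0.186
t 8.05 pos [0.5154 0.3568 0.1659] yaw 60.12 grip 0.186 F [ 0.3 -0.1 -3.1] q6 1.01
turn units [-0.01  0.01  0.02] | shift units before turn [-3.64  4.69  1.03] | after turn [-3.63  4.7   1.03]
```

```bash

python3 -m crank '[{"angular":[0,0,0],"delta_pos":[-0.44,0.5,0],"gripper":0},{"angular":[0,0,0],"delta_pos":[-0.7,0.9,0],"gripper":0},{"angular":[0,0,0],"delta_pos":[-0.8,1,0],"gripper":0},{"angular":[0,0,0],"delta_pos":[-0.8,1,0],"gripper":0},{"angular":[0,0,0],"delta_pos":[-0.6,0.9,0],"gripper":0},{"angular":[0,0,0],"delta_pos":[-0.3,0.4,0.3],"gripper":0},{"angular":[0,0,0],"delta_pos":[0,0,0.7],"gripper":0}]'
python3 go.py 0.583 0.192 0.135 60
python3 - <<'E'
from h import *
b=grab_frame('scene'); cv2.imwrite('pics/s3.png',cv2.resize(b[150:300,220:420],(800,600),interpolation=cv2.INTER_CUBIC)[:,:,::-1])
b=grab_frame('top'); cv2.imwrite('pics/t3.png',cv2.resize(b[140:260,180:340],(800,600),interpolation=cv2.INTER_CUBIC)[:,:,::-1])
E
```

```text
time: 8.93
tool_pos: [0.5842, 0.1912, 0.1361]
tool_rot: [0.0, 0.867, 0.499, 0.001]
contact_force: [0.9, 0.7, -3.7]
gripper_width: 0.187
t 8.93 pos [0.5842 0.1912 0.1361] yaw 59.89 grip 0.187 F [ 0.9  0.7 -3.7] q6 0.72
turn units [ 0.01 -0.02 -0.02] | shift units before turn [ 0.   -0.05  0.04] | after turn [ 0.   -0.05  0.04]
```

View pics/s3.png

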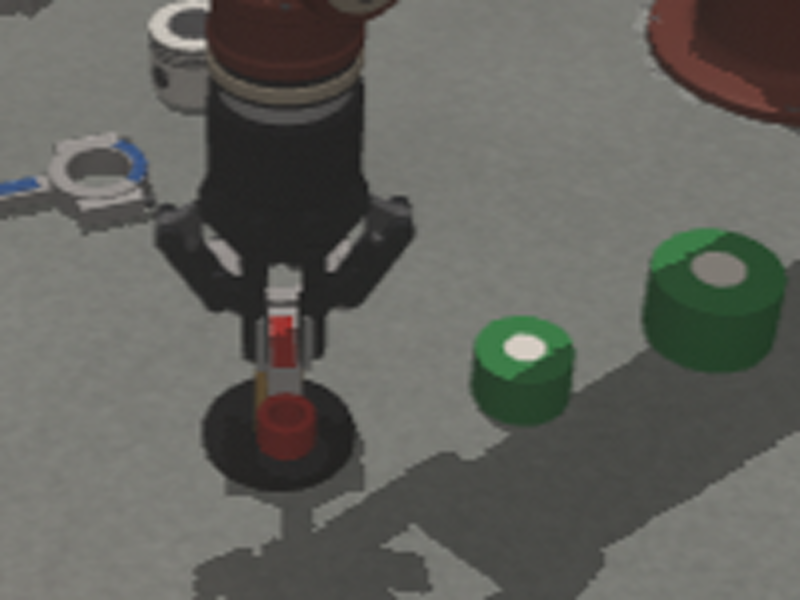

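View pics/t3.png

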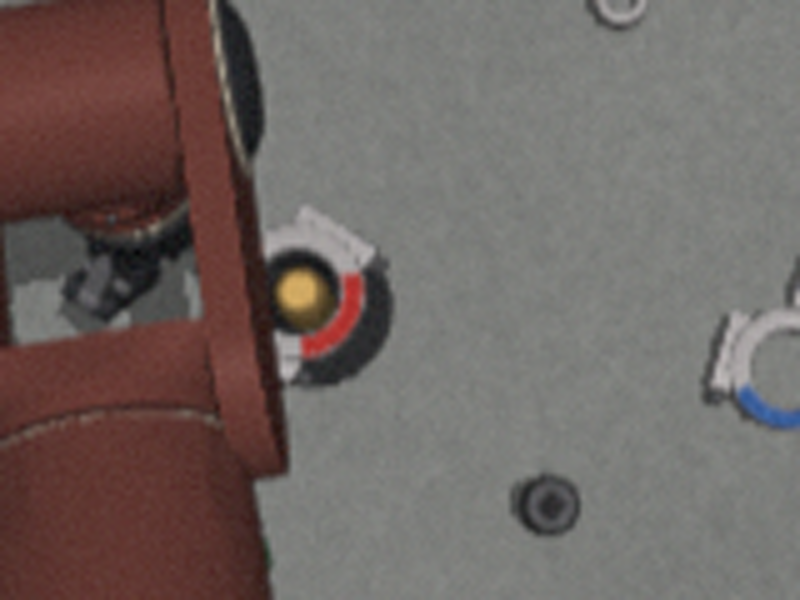

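```bash
python3 - <<'E'
from h import *
f=lambda u,v:(180+u/5,140+v/5)
print(back('top',f(297,290),.084).round(4), 'bore', [back('top',f(303,291),z).round(4) for z in(.12,.13)])
print(proj('top',[[.5514,.1364,.084],[.5514,.1364,.13]]).round(1),f(297,290),f(303,291))
b=grab_frame('top'); cv2.imwrite('pics/t3b.png',cv2.resize(b[180:220,225:265],(600,600),interpolation=cv2.INTER_CUBIC)[:,:,::-1])
E
```

```text
[0.5496 0.137  0.084 ] bore [array([0.5451, 0.1307, 0.12  ]), array([0.544 , 0.1298, 0.13  ])]
[[239.7 197.3]
 [238.  195.2]] (239.4, 198.0) (240.6, 198.2)
```

View pics/t3b.png

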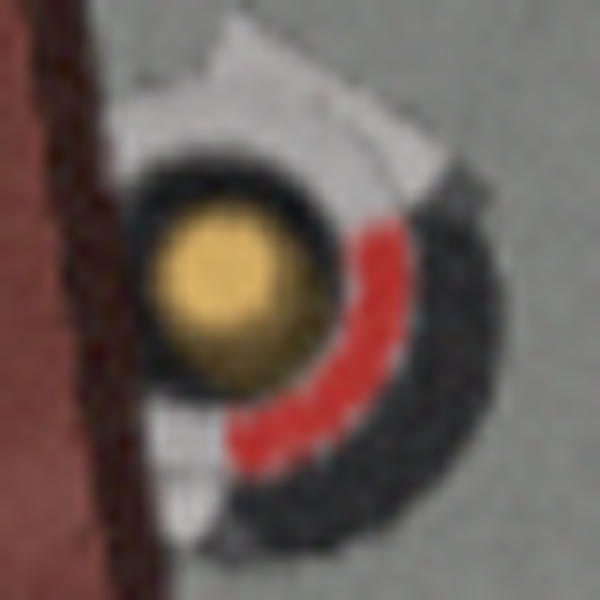

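The post looks centred in the bore, but allowing for the height difference the bore is about 6 mm too near the robot. I'll correct that, lower a little and check again.

```bash

python3 -m crank '[{"angular":[0,0,0],"delta_pos":[0.19,0.06,0.2],"gripper":0},{"angular":[0,0,0],"delta_pos":[0,0,0.4],"gripper":0}]'
python3 go.py 0.588 0.195 0.118 60
python3 - <<'E'
from h import *
b=grab_frame('top'); cv2.imwrite('pics/t4b.png',cv2.resize(b[180:220,225:265],(600,600),interpolation=cv2.INTER_CUBIC)[:,:,::-1])
E
```

```text
time: 9.32
tool_pos: [0.5887, 0.1972, 0.1188]
tool_rot: [0.0, 0.866, 0.501, 0.001]
contact_force: [-0.1, 0.1, -3.6]
gripper_width: 0.188
t 9.32 pos [0.5887 0.1972 0.1188] yaw 60.09 grip 0.188 F [-0.1  0.1 -3.6] q6 0.73
turn units [ 0.02 -0.02  0.02] | shift units before turn [-0.08  0.02  0.03] | after turn [-0.08  0.02  0.03]
```

View pics/t4b.png

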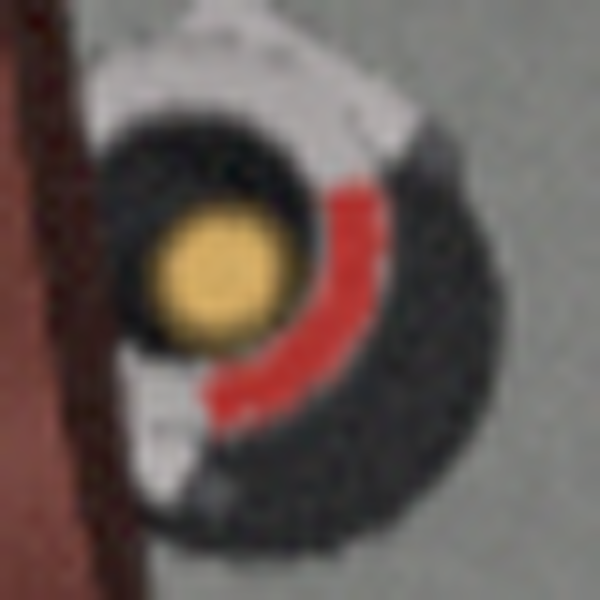

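```bash

python3 -m crank '[{"angular":[0,0,0],"delta_pos":[-0.09,-0.02,0.2],"gripper":0},{"angular":[0,0,0],"delta_pos":[0,0,0.5],"gripper":0},{"angular":[0,0,0],"delta_pos":[0,0,0.6],"gripper":0},{"angular":[0,0,0],"delta_pos":[0,0,0.6],"gripper":0},{"angular":[0,0,0],"delta_pos":[0,0,0.5],"gripper":0},{"angular":[0,0,0],"delta_pos":[0,0,0.2],"gripper":0}]'
python3 go.py 0.588 0.195 0.032 60
python3 - <<'E'
from h import *
b=grab_frame('scene'); cv2.imwrite('pics/s5.png',cv2.resize(b[180:300,230:390],(800,600),interpolation=cv2.INTER_CUBIC)[:,:,::-1])
E
```

```text
time: 10.12
tool_pos: [0.5849, 0.1937, 0.0382]
tool_rot: [-0.0, 0.866, 0.5, -0.001]
contact_force: [0.0, 0.3, -3.1]
gripper_width: 0.19
t 10.12 pos [0.5849 0.1937 0.0382] yaw 60.01 grip 0.19 F [ 0.   0.3 -3.1] q6 0.72
turn units [-0.02  0.02  0.  ] | shift units before turn [0.09 0.07 0.2 ] | after turn [0.09 0.07 0.21]
```

View pics/s5.png

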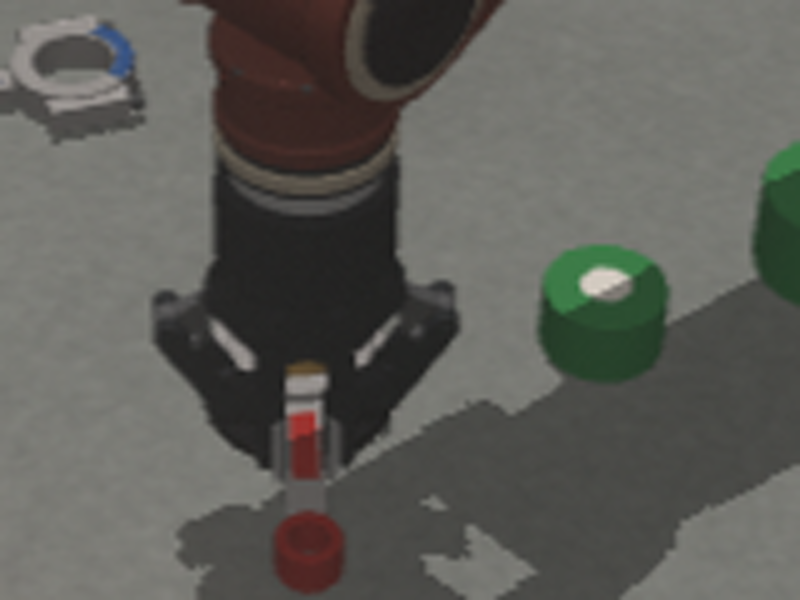

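```bash

python3 -m crank '[{"angular":[0,0,0],"delta_pos":[0,0,0.12],"gripper":0},{"angular":[0,0,0],"delta_pos":[0,0,0.08],"gripper":0},{"angular":[0,0,0],"delta_pos":[0,0,0],"gripper":0}]'
```

```text
time: 10.55
tool_pos: [0.5861, 0.194, 0.0344]
tool_rot: [0.0, 0.866, 0.5, 0.0]
contact_force: [-0.2, -0.4, -3.1]
gripper_width: 0.186
```

```bash

python3 -m crank '[{"angular":[0,0,0],"delta_pos":[0,0,0.1],"gripper":0},{"angular":[0,0,0],"delta_pos":[0,0,0],"gripper":0}]'
```

```text
time: 10.8
tool_pos: [0.5865, 0.1941, 0.0318]
tool_rot: [0.0, 0.866, 0.5, 0.001]
contact_force: [0.5, 0.3, -0.6]
gripper_width: 0.19
```

```bash

python3 -m crank '[{"angular":[0,0,0],"delta_pos":[0,0,0.04],"gripper":0},{"angular":[0,0,0],"delta_pos":[0,0,0],"gripper":0.5},{"angular":[0,0,0],"delta_pos":[0,0,0],"gripper":0.5},{"angular":[0,0,0],"delta_pos":[0,0,0],"gripper":0.5},{"angular":[0,0,0],"delta_pos":[0,0,0],"gripper":0.5},{"angular":[0,0,0],"delta_pos":[0,0,-0.6],"gripper":0.5},{"angular":[0,0,0],"delta_pos":[0,0,-1],"gripper":0.5},{"angular":[0,0,0],"delta_pos":[0,0,-1],"gripper":0.7},{"angular":[0,0,0],"delta_pos":[0,0,-1],"gripper":0.9},{"angular":[0,0,0],"delta_pos":[0,0,-1],"gripper":1}]'
python3 - <<'E'
from h import *
b=grab_frame('scene'); cv2.imwrite('pics/s6.png',cv2.resize(b[180:300,230:390],(800,600),interpolation=cv2.INTER_CUBIC)[:,:,::-1])
E
python3 go.py 0.515 -0.365 0.13 26.8
```

```text
time: 12.05
tool_pos: [0.5862, 0.194, 0.1706]
tool_rot: [0.0, 0.866, 0.5, 0.001]
contact_force: [-0.4, 0.7, -0.1]
gripper_width: 0.995
t 12.1 pos [0.5886 0.1946 0.1758] yaw 60.02 grip 1.0 F [ 2.  -0.5  2.8] q6 0.72
turn units [ 0.06 -0.09  6.64] | shift units before turn [-17.39   7.18   1.47] | after turn [-10.6   15.54   1.53]
```

View pics/s6.png

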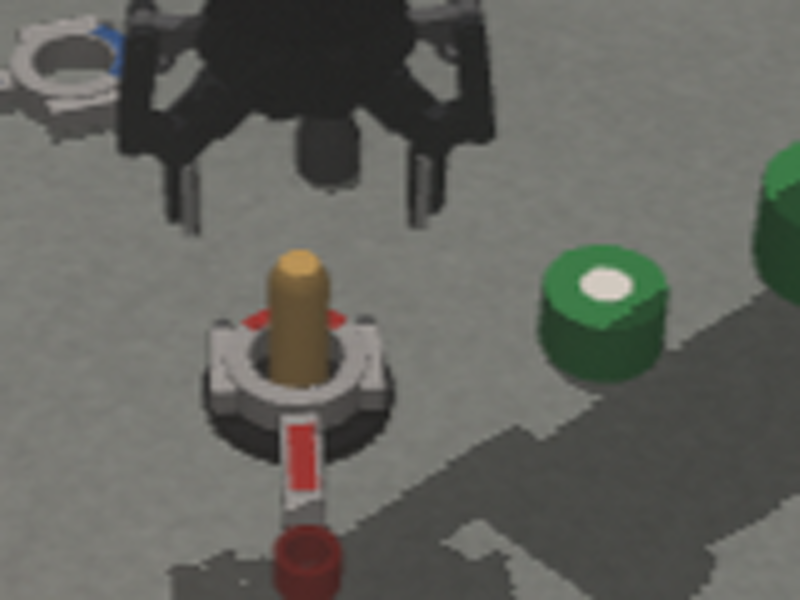

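Red is on the post, lying flat, small end towards (308,560) in the crop. Next is yellow, which I'll place at yaw 0; blue will go at −60°.

```bash

python3 -m crank '[{"angular":[0,0,0.64],"delta_pos":[0,0,0],"gripper":1},{"angular":[0,0,1],"delta_pos":[0,0,0],"gripper":1},{"angular":[0,0,1],"delta_pos":[0,0,0],"gripper":1},{"angular":[0,0,1],"delta_pos":[0,0,0],"gripper":1},{"angular":[0,0,1],"delta_pos":[0,0,0],"gripper":1},{"angular":[0,0,1],"delta_pos":[0,0,0],"gripper":1},{"angular":[0,0,1],"delta_pos":[0,0,0],"gripper":1},{"angular":[0,0,0],"delta_pos":[-0.5,0.8,0],"gripper":1},{"angular":[0,0,0],"delta_pos":[-0.7,1,0],"gripper":1},{"angular":[0,0,0],"delta_pos":[-0.7,1,0],"gripper":1},{"angular":[0,0,0],"delta_pos":[-0.7,1,0],"gripper":1},{"angular":[0,0,0],"delta_pos":[-0.7,1,0],"gripper":1}]'
python3 -m crank '[{"angular":[0,0,0],"delta_pos":[-0.7,1,0],"gripper":1},{"angular":[0,0,0],"delta_pos":[-0.7,1,0],"gripper":1},{"angular":[0,0,0],"delta_pos":[-0.7,1,0],"gripper":1},{"angular":[0,0,0],"delta_pos":[-0.7,1,0],"gripper":1},{"angular":[0,0,0],"delta_pos":[-0.7,1,0],"gripper":1},{"angular":[0,0,0],"delta_pos":[-0.7,1,0],"gripper":1},{"angular":[0,0,0],"delta_pos":[-0.7,1,0.2],"gripper":1},{"angular":[0,0,0],"delta_pos":[-0.7,1,0.2],"gripper":1},{"angular":[0,0,0],"delta_pos":[-0.7,1,0.2],"gripper":1},{"angular":[0,0,0],"delta_pos":[-0.7,1,0.2],"gripper":1}]'
python3 go.py 0.515 -0.367 0.026 26.8
```

```text
time: 13.6
tool_pos: [0.5625, 0.0197, 0.1689]
tool_rot: [0.0, 0.973, 0.232, 0.001]
contact_force: [-0.0, -0.8, 0.1]
gripper_width: 1.0
time: 14.85
tool_pos: [0.5103, -0.343, 0.1448]
tool_rot: [0.001, 0.973, 0.232, 0.0]
contact_force: [0.2, -0.4, 0.0]
gripper_width: 0.998
t 14.85 pos [ 0.5103 -0.343   0.1448] yaw 26.81 grip 0.998 F [ 0.2 -0.4  0. ] q6 0.39
turn units [ 0.02 -0.01  0.  ] | shift units before turn [-0.22  0.78  3.96] | after turn [-0.22  0.78  3.96]
```

```bash

python3 -m crank '[{"angular":[0,0,0],"delta_pos":[-0.22,0.78,0.2],"gripper":1},{"angular":[0,0,0],"delta_pos":[0,0,0.6],"gripper":1},{"angular":[0,0,0],"delta_pos":[0,0,0.6],"gripper":1}]'
python3 go.py 0.515 -0.367 0.026 26.8
python3 - <<'E'
from h import *
b=grab_frame('scene'); cv2.imwrite('pics/s7.png',cv2.resize(b[90:210,160:320],(800,600),interpolation=cv2.INTER_CUBIC)[:,:,::-1])
E
```

```text
time: 15.22
tool_pos: [0.5148, -0.3647, 0.1008]
tool_rot: [-0.0, 0.973, 0.232, -0.0]
contact_force: [0.5, 0.3, -0.5]
gripper_width: 0.998
t 15.22 pos [ 0.5148 -0.3647  0.1008] yaw 26.82 grip 0.998 F [ 0.5  0.3 -0.5] q6 0.37
turn units [-0.01 -0.    0.  ] | shift units before turn [-0.03  0.07  2.49] | after turn [-0.03  0.07  2.49]
```

View pics/s7.png

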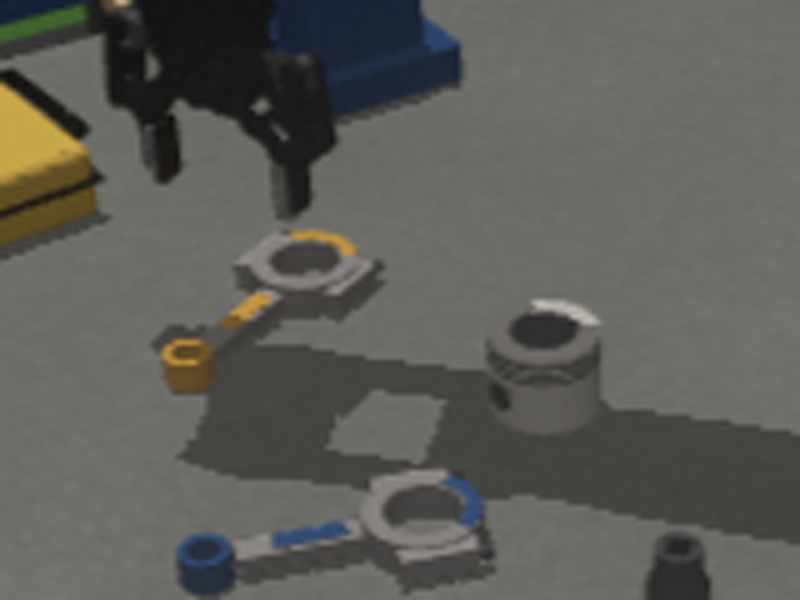

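```bash

python3 -m crank '[{"angular":[0,0,0],"delta_pos":[0,0.07,1],"gripper":1},{"angular":[0,0,0],"delta_pos":[0,0,1],"gripper":1},{"angular":[0,0,0],"delta_pos":[0,0,0.5],"gripper":1},{"angular":[0,0,0],"delta_pos":[0,0,0],"gripper":0},{"angular":[0,0,0],"delta_pos":[0,0,0],"gripper":0},{"angular":[0,0,0],"delta_pos":[0,0,0],"gripper":0},{"angular":[0,0,0],"delta_pos":[0,0,0],"gripper":0},{"angular":[0,0,0],"delta_pos":[0,0,0],"gripper":0},{"angular":[0,0,0],"delta_pos":[0,0,0],"gripper":0}]'
python3 go.py 0.515 -0.367 0.026 26.8
```

```text
time: 16.4
tool_pos: [0.5166, -0.3679, 0.0285]
tool_rot: [0.001, 0.973, 0.232, 0.001]
contact_force: [-0.2, 2.1, 6.2]
gripper_width: 0.182
t 16.4 pos [ 0.5166 -0.3679  0.0285] yaw 26.8 grip 0.182 F [-0.2  2.1  6.2] q6 0.37
turn units [ 0.01 -0.01 -0.  ] | shift units before turn [-0.04 -0.05  0.08] | after turn [-0.04 -0.05  0.08]
```

```bash
python3 -m crank '[{"angular":[0,0,0],"delta_pos":[0,0,0],"gripper":0},{"angular":[0,0,0],"delta_pos":[0,0,0],"gripper":0}]'
python3 - <<'E'
from h import *
b=grab_frame('scene'); cv2.imwrite('pics/s8.png',cv2.resize(b[110:190,170:270],(800,640),interpolation=cv2.INTER_CUBIC)[:600,:,::-1]);print(state()['tool_pos'],state()['contact_force'])
E
```

```text
time: 16.65
tool_pos: [0.5166, -0.3678, 0.0284]
tool_rot: [0.001, 0.973, 0.232, 0.001]
contact_force: [-1.6, 1.3, 6.0]
gripper_width: 0.18
[ 0.51663742 -0.36783937  0.02843953] [-0.68640125  2.38770149  5.41078965]
```

View pics/s8.png

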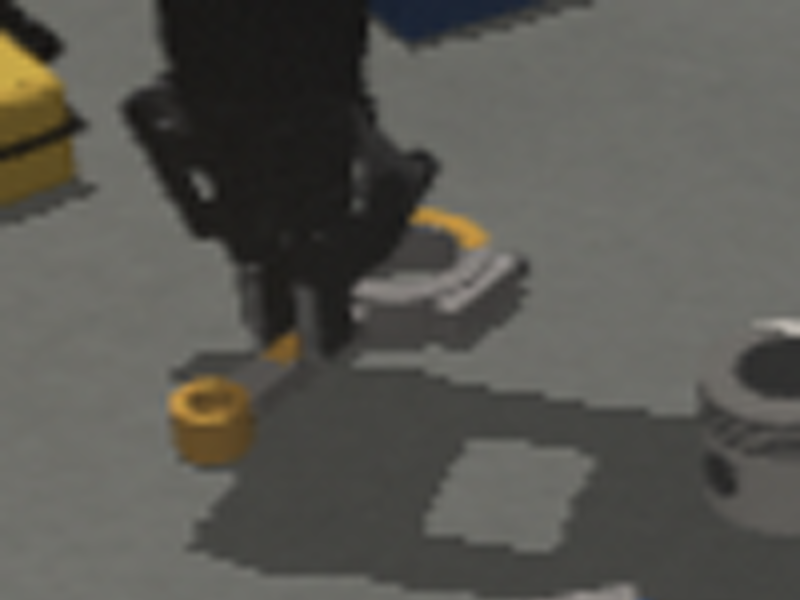

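```bash

python3 -m crank '[{"angular":[0,0,0],"delta_pos":[0,0,-0.3],"gripper":0},{"angular":[0,0,0],"delta_pos":[0,0,-0.7],"gripper":0},{"angular":[0,0,0],"delta_pos":[0,0,-1],"gripper":0},{"angular":[0,0,0.2],"delta_pos":[0,0,-1],"gripper":0},{"angular":[0,0,1],"delta_pos":[0,0,-1],"gripper":0},{"angular":[0,0,1],"delta_pos":[0,0,-0.7],"gripper":0},{"angular":[0,0,1],"delta_pos":[0,0,0],"gripper":0},{"angular":[0,0,1],"delta_pos":[0,0,0],"gripper":0},{"angular":[0,0,1],"delta_pos":[0,0,0],"gripper":0},{"angular":[0,0,0.16],"delta_pos":[0,0,0],"gripper":0}]'
python3 go.py 0.6175 0.1364 0.165 0
python3 - <<'E'
from h import *
b=grab_frame('scene'); cv2.imwrite('pics/s9.png',cv2.resize(b[60:200,150:330],(770,600),interpolation=cv2.INTER_CUBIC)[:,:,::-1])
E
```

```text
time: 17.95
tool_pos: [0.5159, -0.3674, 0.1686]
tool_rot: [0.0, 1.0, 0.0, 0.0]
contact_force: [0.3, 0.2, -4.4]
gripper_width: 0.181
t 17.95 pos [ 0.5159 -0.3674  0.1686] yaw 0.03 grip 0.181 F [ 0.3  0.2 -4.4] q6 0.83
turn units [ 0.01 -0.01  0.01] | shift units before turn [  3.39 -16.79   0.11] | after turn [  3.39 -16.79   0.12]
```

View pics/s9.png

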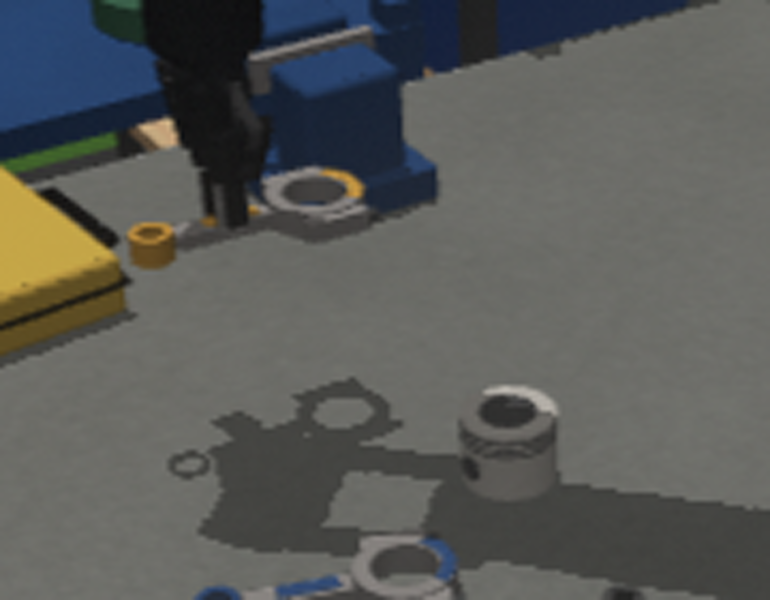

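```bash

python3 -m crank '[{"angular":[0,0,0],"delta_pos":[0.3,-0.5,0],"gripper":0},{"angular":[0,0,0],"delta_pos":[0.3,-1,0],"gripper":0},{"angular":[0,0,0],"delta_pos":[0.3,-1,0],"gripper":0},{"angular":[0,0,0],"delta_pos":[0.3,-1,0],"gripper":0},{"angular":[0,0,0],"delta_pos":[0.3,-1,0],"gripper":0},{"angular":[0,0,0],"delta_pos":[0.3,-1,0],"gripper":0},{"angular":[0,0,0],"delta_pos":[0.3,-1,0],"gripper":0},{"angular":[0,0,0],"delta_pos":[0.3,-1,0],"gripper":0},{"angular":[0,0,0],"delta_pos":[0.3,-1,0],"gripper":0},{"angular":[0,0,0],"delta_pos":[0.3,-1,0],"gripper":0},{"angular":[0,0,0],"delta_pos":[0.3,-1,0],"gripper":0},{"angular":[0,0,0],"delta_pos":[0.1,-1,0],"gripper":0}]'
python3 -m crank '[{"angular":[0,0,0],"delta_pos":[0,-1,0],"gripper":0},{"angular":[0,0,0],"delta_pos":[0,-1,0],"gripper":0},{"angular":[0,0,0],"delta_pos":[0,-1,0],"gripper":0},{"angular":[0,0,0],"delta_pos":[0,-1,0],"gripper":0},{"angular":[0,0,0],"delta_pos":[0,-1,0],"gripper":0},{"angular":[0,0,0],"delta_pos":[0,-0.29,0.2],"gripper":0},{"angular":[0,0,0],"delta_pos":[0,0,0.8],"gripper":0},{"angular":[0,0,0],"delta_pos":[0,0,0],"gripper":0}]'
python3 go.py 0.6175 0.1364 0.135 0
python3 - <<'E'
from h import *
b=grab_frame('scene'); cv2.imwrite('pics/s10.png',cv2.resize(b[150:300,220:420],(800,600),interpolation=cv2.INTER_CUBIC)[:,:,::-1])
b=grab_frame('top'); cv2.imwrite('pics/t10.png',cv2.resize(b[140:260,180:340],(800,600),interpolation=cv2.INTER_CUBIC)[:,:,::-1])
cv2.imwrite('pics/t10b.png',cv2.resize(b[180:220,220:260],(600,600),interpolation=cv2.INTER_CUBIC)[:,:,::-1])
E
```

```text
time: 19.5
tool_pos: [0.6183, -0.0203, 0.1681]
tool_rot: [-0.0, 1.0, 0.001, 0.0]
contact_force: [-0.3, 0.0, -4.6]
gripper_width: 0.177
time: 20.5
tool_pos: [0.6158, 0.1362, 0.1349]
tool_rot: [0.0, 1.0, 0.0, -0.003]
contact_force: [-0.7, -0.6, -4.3]
gripper_width: 0.178
t 20.5 pos [0.6158 0.1362 0.1349] yaw 0.05 grip 0.178 F [-0.7 -0.6 -4.3] q6 1.67
turn units [0.01 0.07 0.01] | shift units before turn [ 0.06 -0.01 -0.  ] | after turn [ 0.06 -0.01 -0.  ]
```

View pics/s10.png

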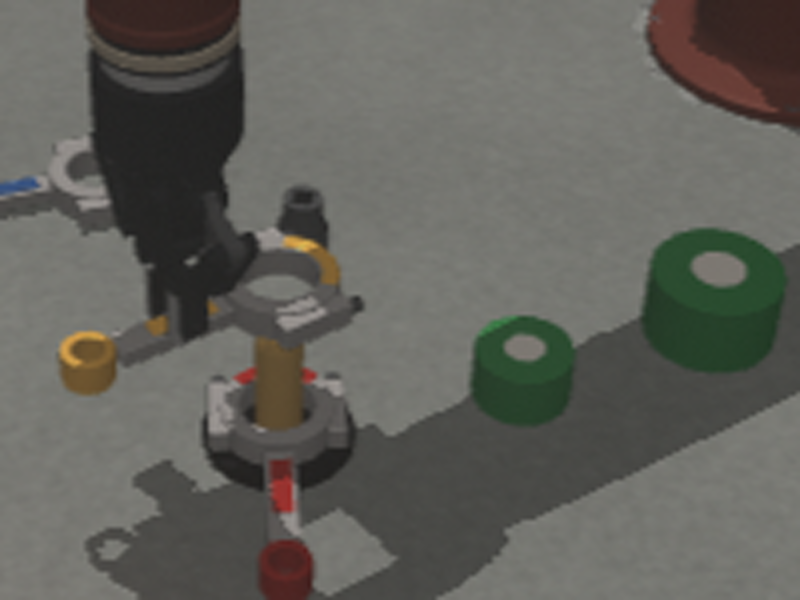

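View pics/t10.png

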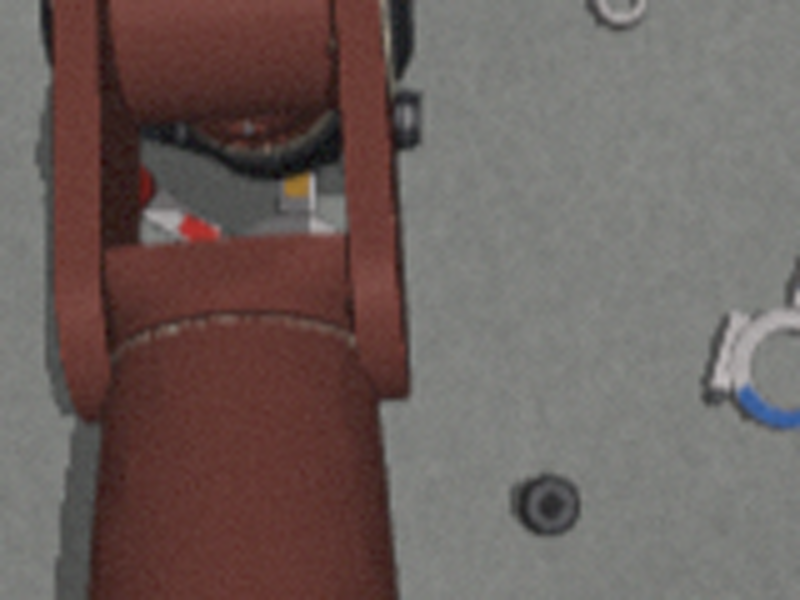

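View pics/t10b.png

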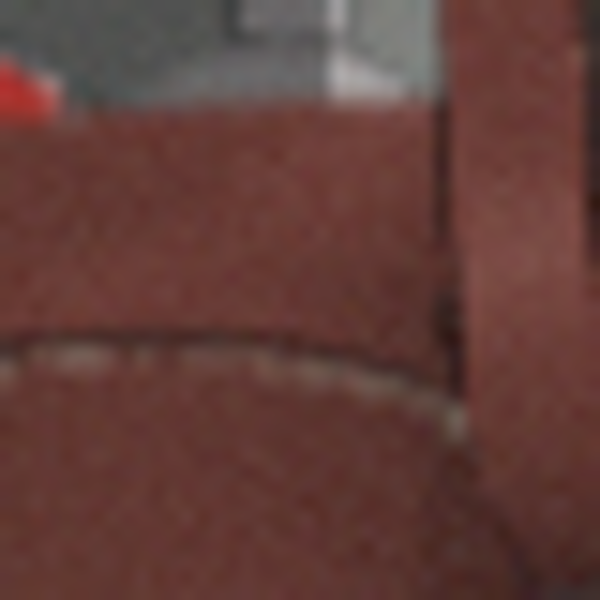

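```bash
cat >> h.py <<'E'
from scipy.optimize import least_squares
def solve(n,bp,sp,yaw,x0,L=.12):
    """bp,sp pixels of bore top centre & small end top centre; returns bore xyz, tilt deg"""
    y=np.radians(yaw)
    def f(p):
        B=p[:3]; t=p[3]; S=B+L*np.array([np.cos(t)*np.cos(y),np.cos(t)*np.sin(y),np.sin(t)])
        return (proj(n,[B,S])-np.array([bp,sp])).ravel()
    r=least_squares(f,x0); return r.x[:3].round(4),np.degrees(r.x[3]).round(2),np.abs(r.fun).max().round(3)
E
python3 - <<'E'
from h import *
print(solve('scene',(220+285/4,150+273/4),(220+88/4,150+348/4),0,[.55,.136,.13,0]))
print('post top scene',back('scene',(289.8,232.4),.084).round(4), proj('scene',[[.5514,.1364,.084],[.5514,.1364,.13]]).round(1))
b=grab_frame('scene'); cv2.imwrite('pics/s10b.png',cv2.resize(b[195:255,230:310],(800,600),interpolation=cv2.INTER_CUBIC)[:,:,::-1])
E
```

```text
(array([0.5599, 0.1566, 0.1438]), np.float64(2.58), np.float64(0.0))
post top scene [0.5503 0.1369 0.084 ] [[289.3 232.5]
 [289.3 216.8]]
```

View pics/s10b.png

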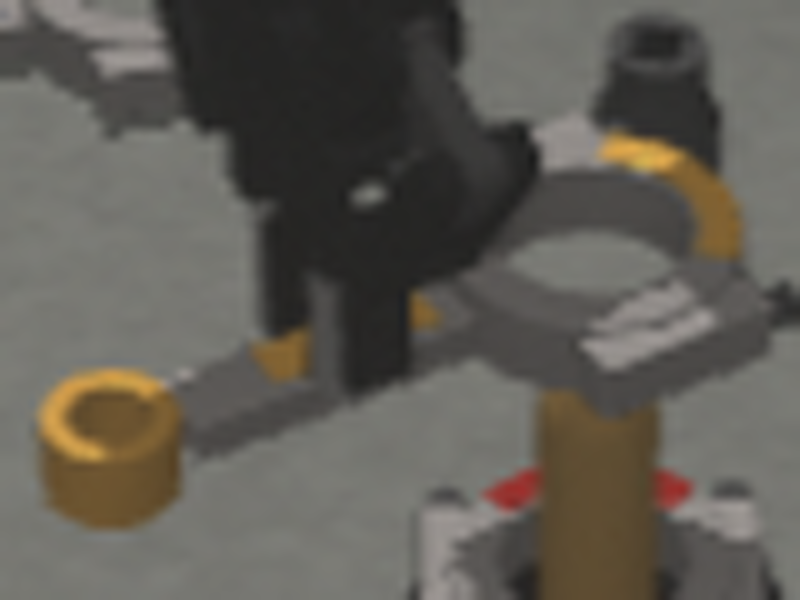

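```bash
python3 - <<'E'
from h import *
for z in(.12,.125,.13,.135): print(z,back('scene',(289.7,219.7),z).round(4),back('scene',(241,236.8),z).round(4))
print(solve('scene',(289.7,219.7),(241,236.8),0,[.55,.136,.13,0]))
E
```

```text
0.12 [0.5497 0.1353 0.12  ] [0.6669 0.1258 0.12  ]
0.125 [0.553  0.1402 0.125 ] [0.6694 0.1307 0.125 ]
0.13 [0.5562 0.1451 0.13  ] [0.6718 0.1357 0.13  ]
0.135 [0.5595 0.1501 0.135 ] [0.6742 0.1407 0.135 ]
(array([0.5582, 0.1481, 0.133 ]), np.float64(4.49), np.float64(0.0))
```

The scene view, with the lateral position known, puts the yellow bore at x≈0.550, aligned with the post at 0.5503. It droops about 4.5°. Lowering now.

```bash

python3 -m crank '[{"angular":[0,0,0],"delta_pos":[0,0,0.4],"gripper":0},{"angular":[0,0,0],"delta_pos":[0,0,0.6],"gripper":0},{"angular":[0,0,0],"delta_pos":[0,0,0.6],"gripper":0},{"angular":[0,0,0],"delta_pos":[0,0,0.4],"gripper":0},{"angular":[0,0,0],"delta_pos":[0,0,0.3],"gripper":0},{"angular":[0,0,0],"delta_pos":[0,0,0],"gripper":0}]'
python3 - <<'E'
from h import *
b=grab_frame('scene'); cv2.imwrite('pics/s11.png',cv2.resize(b[205:280,230:330],(800,600),interpolation=cv2.INTER_CUBIC)[:,:,::-1])
E
```

```text
time: 21.4
tool_pos: [0.6173, 0.1363, 0.0678]
tool_rot: [0.0, 1.0, 0.0, -0.001]
contact_force: [-0.1, 0.1, -4.2]
gripper_width: 0.177
```

View pics/s11.png

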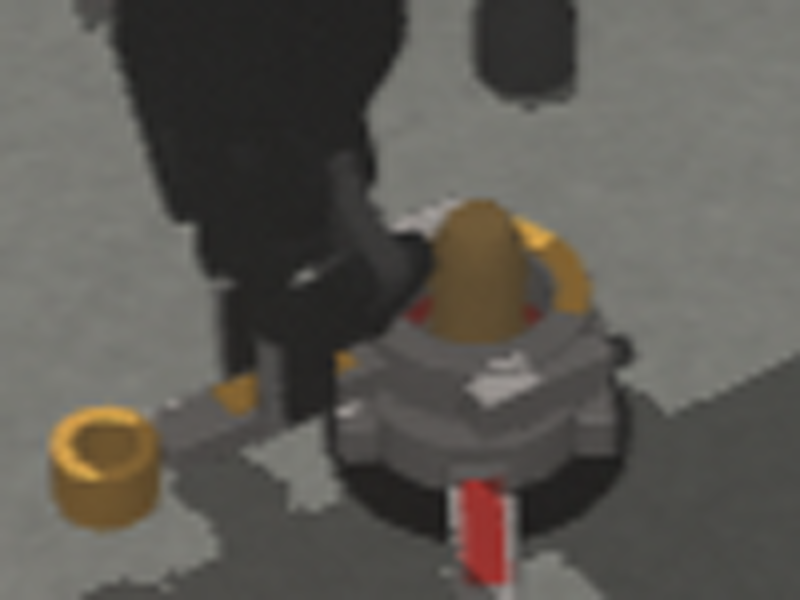

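```bash

python3 -m crank '[{"angular":[0,0,0],"delta_pos":[0,0,0.13],"gripper":0},{"angular":[0,0,0],"delta_pos":[0,0,0],"gripper":0}]'
python3 -m crank '[{"angular":[0,0,0],"delta_pos":[0,0,0.1],"gripper":0},{"angular":[0,0,0],"delta_pos":[0,0,0],"gripper":0}]'
```

```text
time: 21.7
tool_pos: [0.618, 0.1363, 0.0652]
tool_rot: [-0.0, 1.0, 0.0, 0.0]
contact_force: [-0.8, 0.5, -4.4]
gripper_width: 0.177
time: 21.95
tool_pos: [0.6177, 0.1363, 0.0618]
tool_rot: [0.0, 1.0, 0.0, -0.0]
contact_force: [-0.2, 0.3, -4.0]
gripper_width: 0.175
```

```bash

python3 -m crank '[{"angular":[0,0,0],"delta_pos":[0,0,0.1],"gripper":0},{"angular":[0,0,0],"delta_pos":[0,0,0],"gripper":0}]'
python3 -m crank '[{"angular":[0,0,0],"delta_pos":[0,0,0.08],"gripper":0},{"angular":[0,0,0],"delta_pos":[0,0,0],"gripper":0}]'
```

```text
time: 22.2
tool_pos: [0.6178, 0.1363, 0.0588]
tool_rot: [0.0, 1.0, 0.0, -0.0]
contact_force: [-0.0, -0.8, -3.5]
gripper_width: 0.181
time: 22.45
tool_pos: [0.6181, 0.1363, 0.0569]
tool_rot: [-0.0, 1.0, 0.0, 0.0]
contact_force: [-0.5, 0.2, -2.3]
gripper_width: 0.179
```

```bash

python3 -m crank '[{"angular":[0,0,0],"delta_pos":[0,0,0.08],"gripper":0},{"angular":[0,0,0],"delta_pos":[0,0,0],"gripper":0.5},{"angular":[0,0,0],"delta_pos":[0,0,0],"gripper":0.5},{"angular":[0,0,0],"delta_pos":[0,0,0],"gripper":0.5},{"angular":[0,0,0],"delta_pos":[0,0,0],"gripper":0.5},{"angular":[0,0,0],"delta_pos":[0,0,-0.5],"gripper":0.5},{"angular":[0,0,0],"delta_pos":[0,0,-1],"gripper":0.5},{"angular":[0,0,0],"delta_pos":[0,0,-1],"gripper":0.7},{"angular":[0,0,0],"delta_pos":[0,0,-1],"gripper":0.9},{"angular":[0,0,0],"delta_pos":[0,0,-0.5],"gripper":1}]'
python3 - <<'E'
from h import *
b=grab_frame('scene'); cv2.imwrite('pics/s12.png',cv2.resize(b[190:310,210:370],(800,600),interpolation=cv2.INTER_CUBIC)[:,:,::-1])
E
python3 go.py 0.585 -0.1465 0.13 -15.4
```

```text
time: 23.7
tool_pos: [0.6191, 0.1364, 0.1777]
tool_rot: [-0.0, 1.0, 0.0, 0.002]
contact_force: [0.1, -0.4, -0.4]
gripper_width: 0.999
t 23.75 pos [0.6197 0.1365 0.179 ] yaw 0.01 grip 0.999 F [1.5 0.1 1.1] q6 1.67
turn units [-0.02 -0.07  3.08] | shift units before turn [-1.17  9.43  1.62] | after turn [1.39 9.4  1.63]
```

View pics/s12.png

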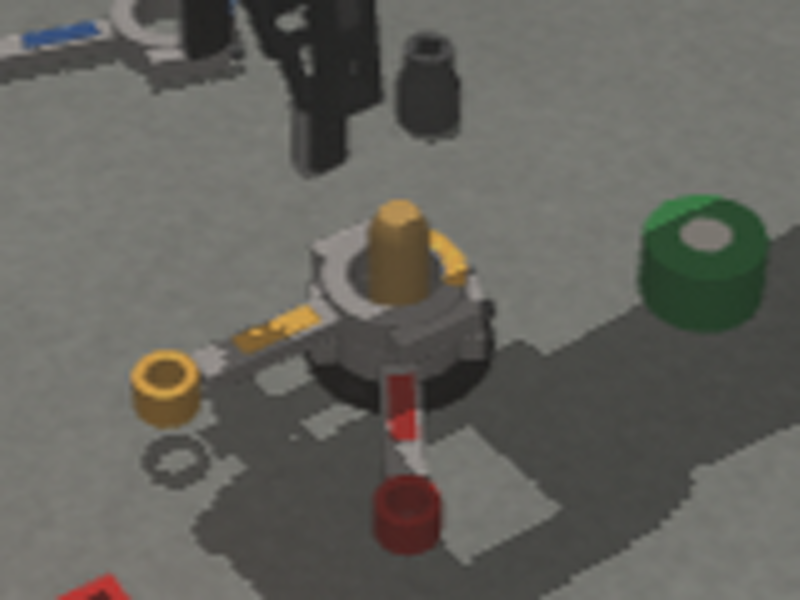

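Yellow sits flat on red, with its small end clear of red's. Now blue.

```bash

python3 -m crank '[{"angular":[0,0,1],"delta_pos":[0,0,0],"gripper":1},{"angular":[0,0,1],"delta_pos":[0,0,0],"gripper":1},{"angular":[0,0,1.0],"delta_pos":[0,0,0],"gripper":1},{"angular":[0,0,0.08],"delta_pos":[0.1,0.7,0],"gripper":1},{"angular":[0,0,0],"delta_pos":[0.2,1,0],"gripper":1},{"angular":[0,0,0],"delta_pos":[0.2,1,0],"gripper":1},{"angular":[0,0,0],"delta_pos":[0.2,1,0],"gripper":1},{"angular":[0,0,0],"delta_pos":[0.2,1,0],"gripper":1},{"angular":[0,0,0],"delta_pos":[0.2,1,0.3],"gripper":1},{"angular":[0,0,0],"delta_pos":[0.2,1,0.5],"gripper":1},{"angular":[0,0,0],"delta_pos":[0.09,1,0.8],"gripper":1},{"angular":[0,0,0],"delta_pos":[0.2,1,1],"gripper":1}]'
python3 go.py 0.585 -0.1465 0.025 -15.4
```

```text
time: 25.25
tool_pos: [0.5941, -0.1302, 0.0958]
tool_rot: [0.0, 0.991, -0.134, 0.0]
contact_force: [0.5, -0.2, 0.5]
gripper_width: 1.0
t 25.25 pos [ 0.5941 -0.1302  0.0958] yaw -15.35 grip 1.0 F [ 0.5 -0.2  0.5] q6 1.5
turn units [ 0.01 -0.01  0.01] | shift units before turn [-0.15  0.6   2.36] | after turn [-0.15  0.6   2.36]
```

```bash

python3 -m crank '[{"angular":[0,0,0],"delta_pos":[-0.15,0.6,0],"gripper":1},{"angular":[0,0,0],"delta_pos":[0,0,0.3],"gripper":1},{"angular":[0,0,0],"delta_pos":[0,0,0],"gripper":1}]'
python3 go.py 0.585 -0.1465 0.0235 -15.4
python3 - <<'E'
from h import *
b=grab_frame('scene'); cv2.imwrite('pics/s13.png',cv2.resize(b[130:235,170:310],(800,600),interpolation=cv2.INTER_CUBIC)[:,:,::-1])
E
```

```text
time: 25.62
tool_pos: [0.5856, -0.1437, 0.0875]
tool_rot: [-0.0, 0.991, -0.134, 0.0]
contact_force: [-0.1, -0.7, 0.8]
gripper_width: 1.0
t 25.62 pos [ 0.5856 -0.1437  0.0875] yaw -15.36 grip 1.0 F [-0.1 -0.7  0.8] q6 1.47
turn units [-0.   -0.    0.01] | shift units before turn [0.   0.1  2.13] | after turn [0.   0.09 2.13]
```

View pics/s13.png

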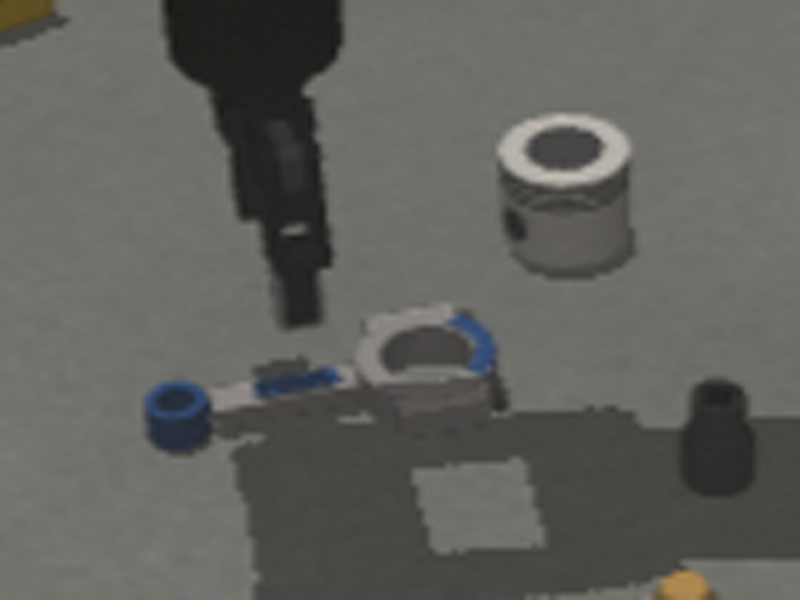

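```bash

python3 -m crank '[{"angular":[0,0,0],"delta_pos":[0,0.1,0.7],"gripper":1},{"angular":[0,0,0],"delta_pos":[0,0,0.9],"gripper":1},{"angular":[0,0,0],"delta_pos":[0,0,0.55],"gripper":1},{"angular":[0,0,0],"delta_pos":[0,0,0],"gripper":0},{"angular":[0,0,0],"delta_pos":[0,0,0],"gripper":0},{"angular":[0,0,0],"delta_pos":[0,0,0],"gripper":0},{"angular":[0,0,0],"delta_pos":[0,0,0],"gripper":0},{"angular":[0,0,0],"delta_pos":[0,0,0],"gripper":0},{"angular":[0,0,0],"delta_pos":[0,0,0],"gripper":0}]'
python3 go.py 0.585 -0.1465 0.0235 -15.4
```

```text
time: 26.8
tool_pos: [0.5859, -0.1473, 0.0241]
tool_rot: [0.0, 0.991, -0.134, 0.001]
contact_force: [-0.2, 0.9, 5.3]
gripper_width: 0.184
t 26.8 pos [ 0.5859 -0.1473  0.0241] yaw -15.4 grip 0.184 F [-0.2  0.9  5.3] q6 1.47
turn units [-0.   -0.03  0.  ] | shift units before turn [-0.04 -0.02  0.02] | after turn [-0.04 -0.02  0.02]
```

```bash

python3 -m crank '[{"angular":[0,0,0],"delta_pos":[0,0,-0.3],"gripper":0},{"angular":[0,0,0],"delta_pos":[0,0,-0.7],"gripper":0},{"angular":[0,0,0],"delta_pos":[0,0,-1],"gripper":0},{"angular":[0,0,0.92],"delta_pos":[0,0,-1],"gripper":0},{"angular":[0,0,1],"delta_pos":[0,0,-1],"gripper":0},{"angular":[0,0,1],"delta_pos":[0,0,-0.8],"gripper":0},{"angular":[0,0,1],"delta_pos":[0,0,0],"gripper":0},{"angular":[0,0,1],"delta_pos":[0,0,0],"gripper":0},{"angular":[0,0,1],"delta_pos":[0,0,0],"gripper":0},{"angular":[0,0,1],"delta_pos":[0,0,0],"gripper":0},{"angular":[0,0,1],"delta_pos":[0,0,0],"gripper":0},{"angular":[0,0,1],"delta_pos":[0,0,0],"gripper":0}]'
python3 go.py 0.584 0.0795 0.165 -60
```

```text
time: 28.3
tool_pos: [0.5845, -0.1471, 0.1675]
tool_rot: [0.0, 0.865, -0.501, 0.0]
contact_force: [0.4, 0.6, -4.0]
gripper_width: 0.188
t 28.3 pos [ 0.5845 -0.1471  0.1675] yaw -60.15 grip 0.188 F [ 0.4  0.6 -4. ] q6 2.25
turn units [ 0.   -0.   -0.03] | shift units before turn [-6.56 -3.74  0.08] | after turn [-6.55 -3.76  0.08]
```

```bash

python3 -m crank '[{"angular":[0,0,0],"delta_pos":[-0.56,-0.3,0],"gripper":0},{"angular":[0,0,0],"delta_pos":[-1,-0.6,0],"gripper":0},{"angular":[0,0,0],"delta_pos":[-1,-0.6,0],"gripper":0},{"angular":[0,0,0],"delta_pos":[-1,-0.6,0],"gripper":0},{"angular":[0,0,0],"delta_pos":[-1,-0.6,0],"gripper":0},{"angular":[0,0,0],"delta_pos":[-1,-0.6,0],"gripper":0},{"angular":[0,0,0],"delta_pos":[-0.7,-0.34,0.2],"gripper":0},{"angular":[0,0,0],"delta_pos":[-0.3,-0.1,0.8],"gripper":0},{"angular":[0,0,0],"delta_pos":[0,0,0],"gripper":0}]'
python3 go.py 0.584 0.0795 0.135 -60
python3 - <<'E'
from h import *
b=grab_frame('scene'); cv2.imwrite('pics/s14.png',cv2.resize(b[180:270,230:350],(800,600),interpolation=cv2.INTER_CUBIC)[:,:,::-1])
b=grab_frame('top'); cv2.imwrite('pics/t14.png',cv2.resize(b[165:240,205:305],(800,600),interpolation=cv2.INTER_CUBIC)[:,:,::-1])
E
```

```text
time: 29.42
tool_pos: [0.5811, 0.0809, 0.1346]
tool_rot: [0.001, 0.867, -0.499, -0.002]
contact_force: [0.0, 0.8, -3.9]
gripper_width: 0.187
t 29.43 pos [0.5811 0.0809 0.1346] yaw -59.81 grip 0.187 F [ 0.   0.8 -3.9] q6 2.63
turn units [0.05 0.03 0.04] | shift units before turn [ 0.09 -0.06 -0.01] | after turn [ 0.09 -0.06 -0.01]
```

View pics/s14.png

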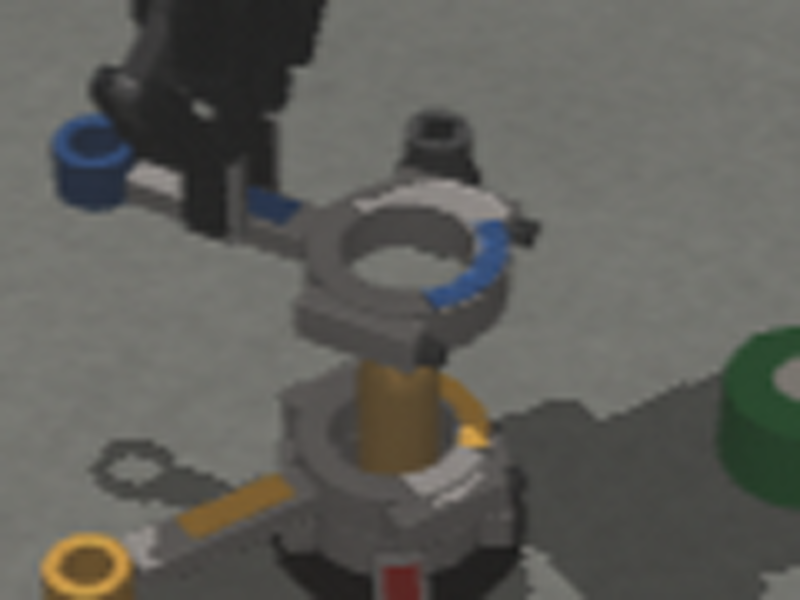

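View pics/t14.png

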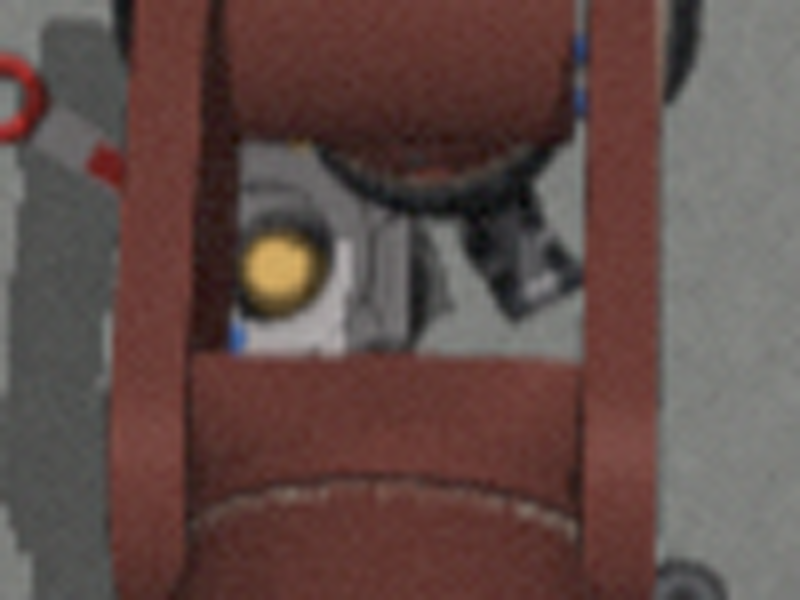

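```bash
python3 - <<'E'
from h import *
t=np.array([.5825,.080,0]);y=np.radians(-60);u=np.array([np.cos(y),np.sin(y),0]);n=np.array([-u[1],u[0],0])
for z in(.115,.12,.125,.13,.135,.14):
    a=back('scene',(291.05,217.5),z);b=back('scene',(243.8,201),z)
    print(z,a.round(4),((a-t)@u).round(4),((a-t)@n).round(4),'|',((b-t)@u).round(4),((b-t)@n).round(4))
print(solve('scene',(291.05,217.5),(243.8,201),-60,[.55,.136,.13,0]))
E
```

```text
0.115 [0.5397 0.1257 0.115 ] -0.061 -0.0142 | 0.0638 -0.018
0.12 [0.543  0.1306 0.12  ] -0.0636 -0.0089 | 0.0603 -0.0126
0.125 [0.5464 0.1356 0.125 ] -0.0662 -0.0035 | 0.0568 -0.0072
0.13 [0.5497 0.1405 0.13  ] -0.0688 0.0018 | 0.0533 -0.0018
0.135 [0.553  0.1455 0.135 ] -0.0715 0.0072 | 0.0498 0.0035
0.14 [0.5563 0.1504 0.14  ] -0.0741 0.0125 | 0.0462 0.0089
(array([0.5487, 0.1392, 0.1286]), np.float64(1.64), np.float64(0.0))
```

Both views put the blue bore about 2.5 mm short in x. I'll correct and lower.

```bash

python3 -m crank '[{"angular":[0,0,0],"delta_pos":[0.06,-0.06,0.1],"gripper":0},{"angular":[0,0,0],"delta_pos":[0,0,0.3],"gripper":0},{"angular":[0,0,0],"delta_pos":[0,0,0.5],"gripper":0},{"angular":[0,0,0],"delta_pos":[0,0,0.5],"gripper":0},{"angular":[0,0,0],"delta_pos":[0,0,0.3],"gripper":0},{"angular":[0,0,0],"delta_pos":[0,0,0],"gripper":0}]'
python3 - <<'E'
from h import *
b=grab_frame('scene'); cv2.imwrite('pics/s15.png',cv2.resize(b[190:280,230:350],(800,600),interpolation=cv2.INTER_CUBIC)[:,:,::-1])
E
```

```text
time: 30.28
tool_pos: [0.5851, 0.0788, 0.0841]
tool_rot: [0.001, 0.866, -0.5, -0.001]
contact_force: [-0.8, -0.5, -3.4]
gripper_width: 0.187
```

View pics/s15.png

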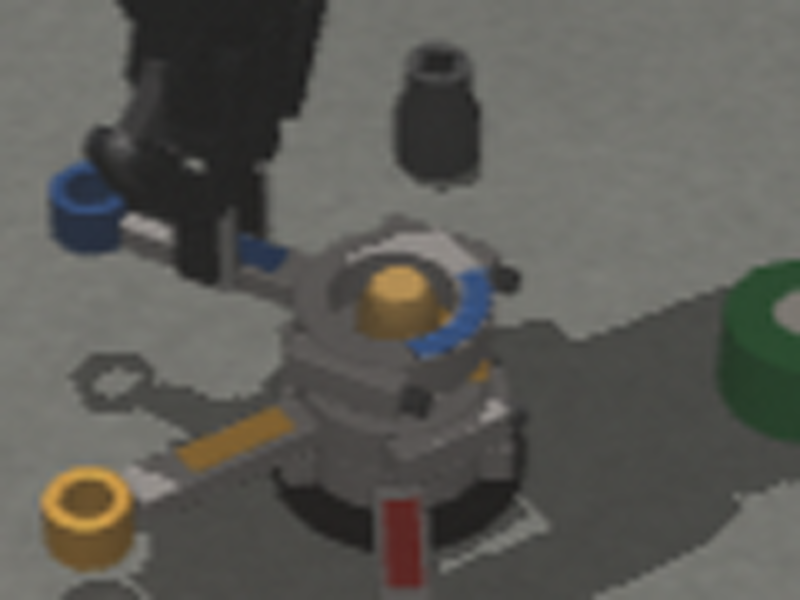

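The post is now inside the blue bore. Continuing down gently.

```bash

python3 -m crank '[{"angular":[0,0,0],"delta_pos":[0,0,0.15],"gripper":0},{"angular":[0,0,0],"delta_pos":[0,0,0.05],"gripper":0},{"angular":[0,0,0],"delta_pos":[0,0,0],"gripper":0}]'
python3 -m crank '[{"angular":[0,0,0],"delta_pos":[0,0,0.1],"gripper":0},{"angular":[0,0,0],"delta_pos":[0,0,0],"gripper":0}]'
```

```text
time: 30.7
tool_pos: [0.5861, 0.0788, 0.0798]
tool_rot: [-0.0, 0.866, -0.5, 0.0]
contact_force: [-0.4, -0.4, -3.1]
gripper_width: 0.186
time: 30.95
tool_pos: [0.5858, 0.0788, 0.0764]
tool_rot: [0.0, 0.866, -0.5, -0.0]
contact_force: [0.2, 0.3, -3.2]
gripper_width: 0.186
```

```bash

python3 -m crank '[{"angular":[0,0,0],"delta_pos":[0,0,0.1],"gripper":0},{"angular":[0,0,0],"delta_pos":[0,0,0],"gripper":0}]'
python3 -m crank '[{"angular":[0,0,0],"delta_pos":[0,0,0.06],"gripper":0},{"angular":[0,0,0],"delta_pos":[0,0,0],"gripper":0}]'
```

```text
time: 31.2
tool_pos: [0.5858, 0.0788, 0.0733]
tool_rot: [0.0, 0.866, -0.5, -0.0]
contact_force: [0.3, 0.3, -3.3]
gripper_width: 0.185
time: 31.45
tool_pos: [0.5863, 0.0788, 0.0723]
tool_rot: [-0.0, 0.866, -0.5, 0.0]
contact_force: [-0.1, -0.3, -2.4]
gripper_width: 0.188
```

```bash

python3 -m crank '[{"angular":[0,0,0],"delta_pos":[0,0,0.07],"gripper":0},{"angular":[0,0,0],"delta_pos":[0,0,0],"gripper":0.5},{"angular":[0,0,0],"delta_pos":[0,0,0],"gripper":0.5},{"angular":[0,0,0],"delta_pos":[0,0,0],"gripper":0.5},{"angular":[0,0,0],"delta_pos":[0,0,0],"gripper":0.5},{"angular":[0,0,0],"delta_pos":[0,0,-0.5],"gripper":0.5},{"angular":[0,0,0],"delta_pos":[0,0,-1],"gripper":0.5},{"angular":[0,0,0],"delta_pos":[0,0,-1],"gripper":0.7},{"angular":[0,0,0],"delta_pos":[0,0,-1],"gripper":0.9},{"angular":[0,0,0],"delta_pos":[0,0,0],"gripper":1}]'
python3 - <<'E'
from h import *
b=grab_frame('scene'); cv2.imwrite('pics/s16.png',cv2.resize(b[190:310,210:370],(800,600),interpolation=cv2.INTER_CUBIC)[:,:,::-1])
E
python3 go.py 0.408 0.1828 0.13 0
```

```text
time: 32.7
tool_pos: [0.5883, 0.0789, 0.1795]
tool_rot: [-0.002, 0.866, -0.5, 0.003]
contact_force: [0.0, -0.1, 0.0]
gripper_width: 0.997
t 32.75 pos [0.587  0.0789 0.177 ] yaw -59.99 grip 1.003 F [-0.4 -0.1  0.7] q6 2.63
turn units [ -0.02  -0.04 -12.  ] | shift units before turn [-5.99  3.44  1.54] | after turn [-5.97 -3.46  1.57]
```

View pics/s16.png

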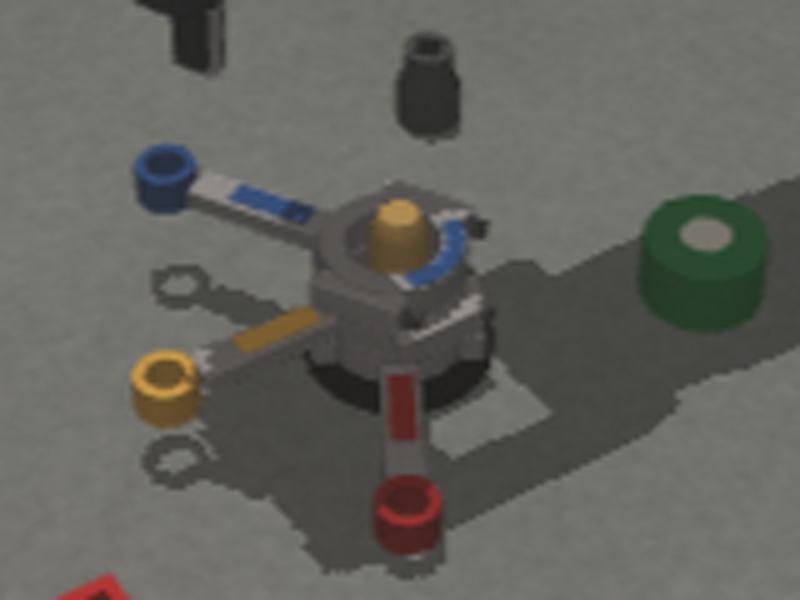

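All three rods are stacked and fanned. Now the small cap, with tool yaw −30° to keep joint 6 well inside its range.

```bash

python3 -m crank '[{"angular":[0,0,-1],"delta_pos":[0,0,0],"gripper":1},{"angular":[0,0,-1],"delta_pos":[0,0,0],"gripper":1},{"angular":[0,0,-1],"delta_pos":[0,0,0],"gripper":1},{"angular":[0,0,-1],"delta_pos":[0,0,0],"gripper":1},{"angular":[0,0,-1],"delta_pos":[0,0,0],"gripper":1},{"angular":[0,0,-1],"delta_pos":[0,0,0],"gripper":1},{"angular":[0,0,0],"delta_pos":[0,0,0],"gripper":1}]'
python3 go.py 0.408 0.1828 0.1 -30
```

```text
time: 33.62
tool_pos: [0.5851, 0.0788, 0.1731]
tool_rot: [0.0, 0.966, -0.259, -0.001]
contact_force: [-0.4, -0.3, 0.0]
gripper_width: 1.001
t 33.62 pos [0.5851 0.0788 0.1731] yaw -30.05 grip 1.001 F [-0.4 -0.3  0. ] q6 2.1
turn units [ 0.02  0.03 -0.01] | shift units before turn [-6.84 -0.05  2.45] | after turn [-6.85 -0.05  2.44]
```

```bash

python3 -m crank '[{"angular":[0,0,0],"delta_pos":[-0.85,0,0],"gripper":1},{"angular":[0,0,0],"delta_pos":[-1,0,0],"gripper":1},{"angular":[0,0,0],"delta_pos":[-1,0,0],"gripper":1},{"angular":[0,0,0],"delta_pos":[-1,0,0],"gripper":1},{"angular":[0,0,0],"delta_pos":[-1,0,0.2],"gripper":1},{"angular":[0,0,0],"delta_pos":[-1,0,0.7],"gripper":1},{"angular":[0,0,0],"delta_pos":[-1,-0.05,0.9],"gripper":1},{"angular":[0,0,0],"delta_pos":[0,0,0.6],"gripper":1},{"angular":[0,0,0],"delta_pos":[0,0,0],"gripper":1}]'
python3 go.py 0.408 0.1828 0.025 -30
python3 - <<'E'
from h import *
b=grab_frame('scene'); cv2.imwrite('pics/s17.png',cv2.resize(b[160:280,270:430],(800,600),interpolation=cv2.INTER_CUBIC)[:,:,::-1])
b=grab_frame('top'); cv2.imwrite('pics/t17.png',cv2.resize(b[165:300,150:330],(800,600),interpolation=cv2.INTER_CUBIC)[:,:,::-1])
E
```

```text
time: 34.75
tool_pos: [0.4069, 0.1825, 0.1006]
tool_rot: [0.001, 0.966, -0.259, -0.002]
contact_force: [-0.4, 0.0, 1.0]
gripper_width: 1.003
t 34.75 pos [0.4069 0.1825 0.1006] yaw -30.03 grip 1.003 F [-0.4  0.   1. ] q6 2.35
turn units [ 0.04  0.04 -0.01] | shift units before turn [ 0.04 -0.03  2.52] | after turn [ 0.03 -0.03  2.52]
```

View pics/s17.png

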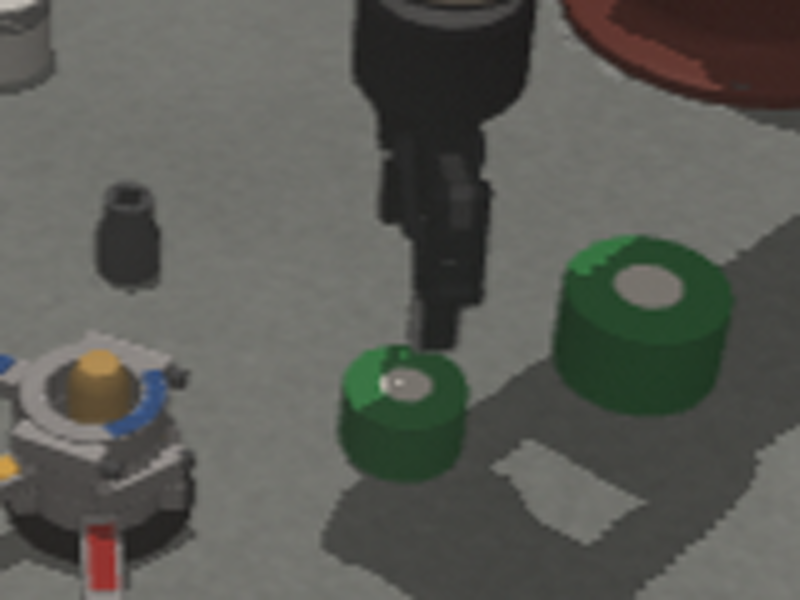

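View pics/t17.png

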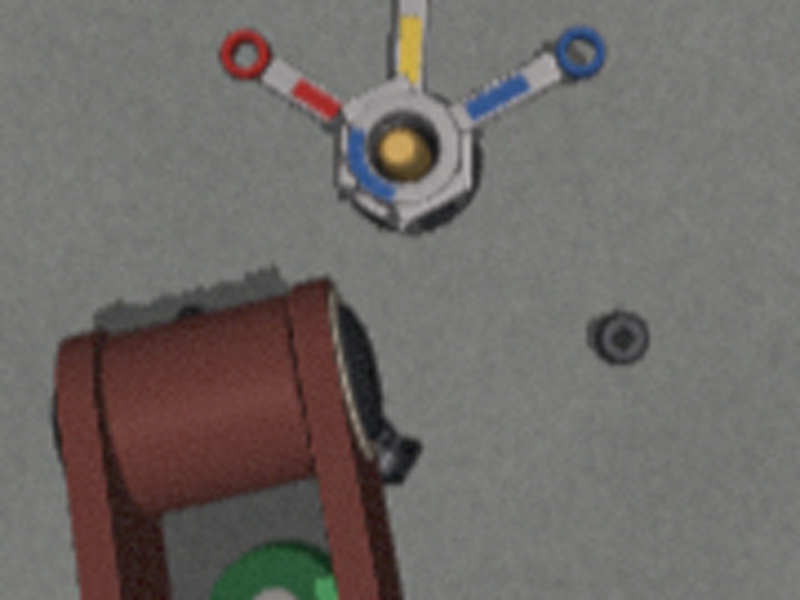

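```bash
python3 - <<'E'
from h import *
t=np.array([.4069,.1825,.1]);y=np.radians(-30);d=np.array([np.sin(y),-np.cos(y),0])
for s in(-.05,0,.05):
    p=proj('scene',t+d*s-[0,0,.004])[0]; print(s,(p-[270,160])*5)
print((proj('scene',[.408,.1828,.036])[0]-[270,160])*5)
E
```

```text
-0.05 [433.47668883 356.74309061]
0 [415.33155905 284.26743369]
0.05 [398.40202081 216.64711792]
[403.07700283 382.69699327]
```

Projected positions match the picture: finger tip (438,345), cap dot (405,384) in the crop. I'll descend and grip.

```bash

python3 -m crank '[{"angular":[0,0,0],"delta_pos":[0.03,-0.03,0.5],"gripper":1},{"angular":[0,0,0],"delta_pos":[0,0,0.7],"gripper":1},{"angular":[0,0,0],"delta_pos":[0,0,0.7],"gripper":1},{"angular":[0,0,0],"delta_pos":[0,0,0.6],"gripper":1},{"angular":[0,0,0],"delta_pos":[0,0,0],"gripper":0.8},{"angular":[0,0,0],"delta_pos":[0,0,0],"gripper":0.4},{"angular":[0,0,0],"delta_pos":[0,0,0],"gripper":0},{"angular":[0,0,0],"delta_pos":[0,0,0],"gripper":0},{"angular":[0,0,0],"delta_pos":[0,0,0],"gripper":0},{"angular":[0,0,0],"delta_pos":[0,0,0],"gripper":0}]'
python3 go.py 0.408 0.1828 0.025 -30
```

```text
time: 36.1
tool_pos: [0.4105, 0.1832, 0.0283]
tool_rot: [-0.0, 0.966, -0.259, 0.0]
contact_force: [0.2, -0.3, 1.6]
gripper_width: 0.685
t 36.1 pos [0.4105 0.1832 0.0283] yaw -29.99 grip 0.685 F [ 0.2 -0.3  1.6] q6 2.35
turn units [-0.01 -0.01  0.  ] | shift units before turn [-0.06  0.05  0.11] | after turn [-0.06  0.05  0.11]
```

```bash

python3 -m crank '[{"angular":[0,0,0],"delta_pos":[0,0,-0.3],"gripper":0},{"angular":[0,0,0],"delta_pos":[0,0,-0.7],"gripper":0},{"angular":[0,0,0],"delta_pos":[0,0,-1],"gripper":0},{"angular":[0,0,0],"delta_pos":[0,0,-1],"gripper":0},{"angular":[0,0,0],"delta_pos":[0,0,-1],"gripper":0},{"angular":[0,0,0],"delta_pos":[0,0,0],"gripper":0}]'
python3 go.py 0.5514 0.1364 0.14 -30
```

```text
time: 36.85
tool_pos: [0.4117, 0.1837, 0.1507]
tool_rot: [-0.002, 0.966, -0.259, 0.003]
contact_force: [0.3, 0.3, -1.4]
gripper_width: 0.68
t 36.85 pos [0.4117 0.1837 0.1507] yaw -29.99 grip 0.68 F [ 0.3  0.3 -1.4] q6 2.35
turn units [-0.05 -0.05  0.  ] | shift units before turn [ 4.82 -0.96  0.38] | after turn [ 4.82 -0.96  0.36]
```

```bash

python3 -m crank '[{"angular":[0,0,0],"delta_pos":[0.5,-0.1,0],"gripper":0},{"angular":[0,0,0],"delta_pos":[0.9,-0.2,0],"gripper":0},{"angular":[0,0,0],"delta_pos":[1,-0.2,0],"gripper":0},{"angular":[0,0,0],"delta_pos":[1,-0.2,0],"gripper":0},{"angular":[0,0,0],"delta_pos":[0.9,-0.2,0],"gripper":0},{"angular":[0,0,0],"delta_pos":[0.5,-0.06,0],"gripper":0},{"angular":[0,0,0],"delta_pos":[0,0,0],"gripper":0},{"angular":[0,0,0],"delta_pos":[0,0,0],"gripper":0}]'
python3 go.py 0.5514 0.1364 0.14 -30
python3 - <<'E'
from h import *
b=grab_frame('scene'); cv2.imwrite('pics/s18.png',cv2.resize(b[180:270,230:350],(800,600),interpolation=cv2.INTER_CUBIC)[:,:,::-1])
b=grab_frame('top'); cv2.imwrite('pics/t18.png',cv2.resize(b[165:240,200:300],(800,600),interpolation=cv2.INTER_CUBIC)[:,:,::-1])
E
```

```text
time: 37.85
tool_pos: [0.5482, 0.1363, 0.147]
tool_rot: [0.0, 0.966, -0.259, -0.001]
contact_force: [0.6, -0.3, -1.3]
gripper_width: 0.683
t 37.85 pos [0.5482 0.1363 0.147 ] yaw -29.98 grip 0.683 F [ 0.6 -0.3 -1.3] q6 2.21
turn units [0.01 0.02 0.  ] | shift units before turn [ 0.09 -0.06  0.23] | after turn [ 0.09 -0.06  0.23]
```

View pics/s18.png

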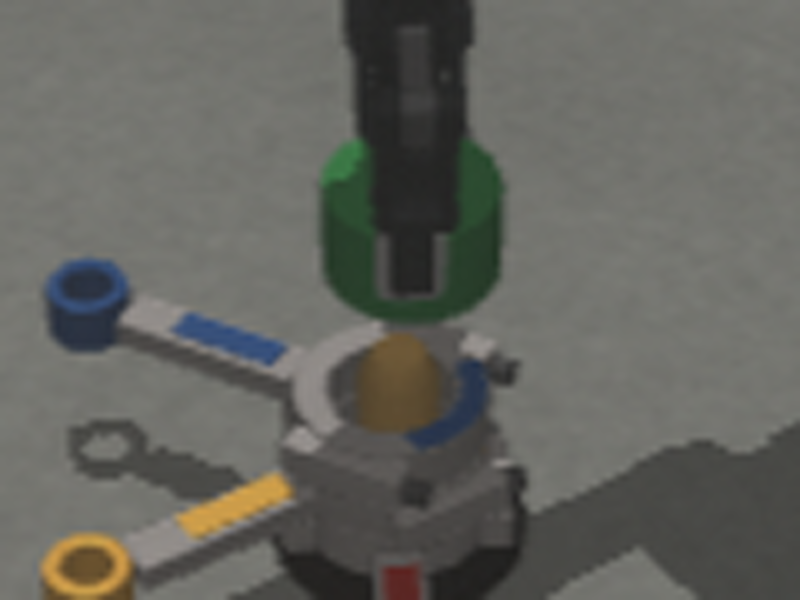

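View pics/t18.png

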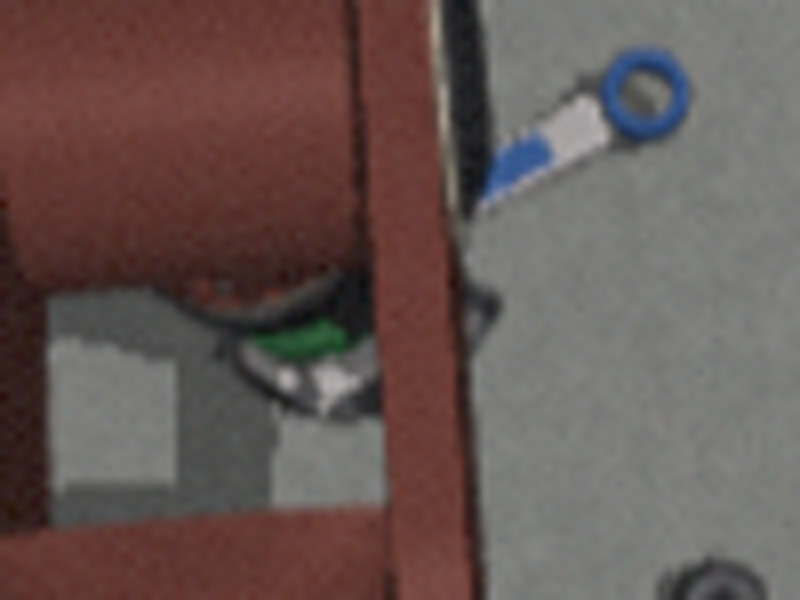

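```bash
python3 - <<'E'
from h import *
print(proj('scene',[[.5514,.1364,.084],[.5482,.1363,.13],[.5582,.1363,.13],[.5482,.1463,.13]]).round(2))
E
```

```text
[[289.27 232.47]
 [290.54 216.22]
 [286.72 217.83]
 [293.08 218.69]]
```

```bash

python3 -m crank '[{"angular":[0,0,0],"delta_pos":[0.14,-0.06,0.1],"gripper":0},{"angular":[0,0,0],"delta_pos":[0,0,0.2],"gripper":0},{"angular":[0,0,0],"delta_pos":[0,0,0],"gripper":0}]'
python3 go.py 0.553 0.136 0.138 -30
python3 - <<'E'
from h import *
t=state()['tool_pos']; z=t[2]-.0283
for zz in(z,z+.036):
    P=proj('scene',np.c_[circ(t[0],t[1],.03),np.full(48,zz)]); print('ring rows',P[:,1].min().round(1),P[:,1].max().round(1),'cols',P[:,0].min().round(1),P[:,0].max().round(1))
b=grab_frame('scene'); cv2.imwrite('pics/s19.png',cv2.resize(b[190:250,250:330],(800,600),interpolation=cv2.INTER_CUBIC)[:,:,::-1])
E
```

```text
time: 38.33
tool_pos: [0.553, 0.1356, 0.1378]
tool_rot: [0.0, 0.966, -0.259, -0.001]
contact_force: [0.4, 0.3, -1.1]
gripper_width: 0.68
t 38.33 pos [0.553  0.1356 0.1378] yaw -29.98 grip 0.68 F [ 0.4  0.3 -1.1] q6 2.2
turn units [0.01 0.02 0.  ] | shift units before turn [-0.01 -0.01 -0.01] | after turn [-0.01 -0.01 -0.01]
ring rows 215.3 232.9 cols 275.0 302.1
ring rows 202.8 220.3 cols 274.7 302.4
```

View pics/s19.png

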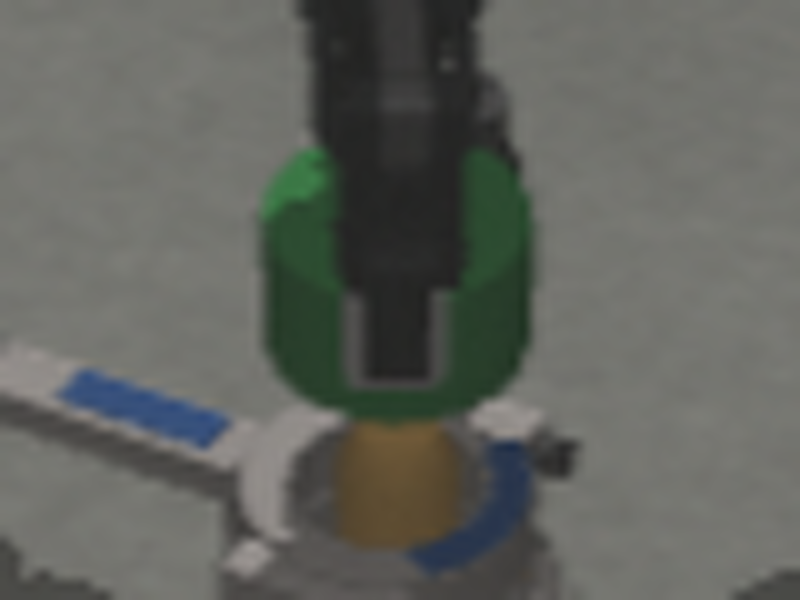

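The cap is laterally centred over the post, both at crop column ~398, and its bottom row is 232 against a predicted 233. Lowering.

```bash

python3 -m crank '[{"angular":[0,0,0],"delta_pos":[0,0,0.3],"gripper":0},{"angular":[0,0,0],"delta_pos":[0,0,0.4],"gripper":0},{"angular":[0,0,0],"delta_pos":[0,0,0.3],"gripper":0},{"angular":[0,0,0],"delta_pos":[0,0,0.15],"gripper":0},{"angular":[0,0,0],"delta_pos":[0,0,0],"gripper":0}]'
python3 -m crank '[{"angular":[0,0,0],"delta_pos":[0,0,0.1],"gripper":0},{"angular":[0,0,0],"delta_pos":[0,0,0],"gripper":0}]'
```

```text
time: 39.0
tool_pos: [0.5533, 0.1356, 0.1036]
tool_rot: [0.0, 0.966, -0.259, -0.001]
contact_force: [0.9, -0.9, -0.8]
gripper_width: 0.684
time: 39.25
tool_pos: [0.5537, 0.1356, 0.1014]
tool_rot: [-0.0, 0.966, -0.259, 0.0]
contact_force: [-0.2, -1.1, -1.4]
gripper_width: 0.682
```

```bash

python3 -m crank '[{"angular":[0,0,0],"delta_pos":[0,0,0.1],"gripper":0},{"angular":[0,0,0],"delta_pos":[0,0,0],"gripper":0}]'
python3 -m crank '[{"angular":[0,0,0],"delta_pos":[0,0,0.06],"gripper":0},{"angular":[0,0,0],"delta_pos":[0,0,0],"gripper":0}]'
```

```text
time: 39.5
tool_pos: [0.5535, 0.1356, 0.0981]
tool_rot: [0.0, 0.966, -0.259, -0.0]
contact_force: [0.3, -0.2, -1.6]
gripper_width: 0.68
time: 39.75
tool_pos: [0.5537, 0.1356, 0.0964]
tool_rot: [0.0, 0.966, -0.259, -0.0]
contact_force: [-0.4, -0.1, -1.6]
gripper_width: 0.676
```

```bash

python3 -m crank '[{"angular":[0,0,0],"delta_pos":[0,0,0.06],"gripper":0},{"angular":[0,0,0],"delta_pos":[0,0,0],"gripper":0}]'
python3 -m crank '[{"angular":[0,0,0],"delta_pos":[0,0,0.06],"gripper":0},{"angular":[0,0,0],"delta_pos":[0,0,0],"gripper":0}]'
python3 - <<'E'
from h import *
b=grab_frame('scene'); cv2.imwrite('pics/s20.png',cv2.resize(b[190:280,230:350],(800,600),interpolation=cv2.INTER_CUBIC)[:,:,::-1])
E
```

```text
time: 40.0
tool_pos: [0.554, 0.1356, 0.0963]
tool_rot: [0.0, 0.966, -0.259, 0.0]
contact_force: [-3.9, -1.4, 5.6]
gripper_width: 0.683
time: 40.25
tool_pos: [0.5542, 0.1356, 0.0962]
tool_rot: [0.0, 0.966, -0.259, 0.0]
contact_force: [-7.4, -1.0, 14.8]
gripper_width: 0.682
```

View pics/s20.png

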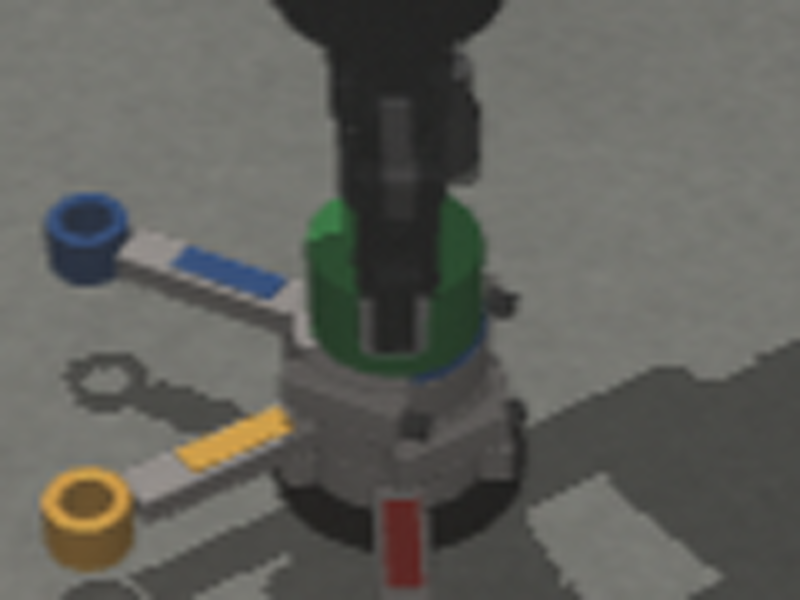

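The cap is seated: contact came at TCP z=0.0963, the height predicted. I'll relieve the press, release and lift away.

```bash

python3 -m crank '[{"angular":[0,0,0],"delta_pos":[0,0,-0.08],"gripper":0},{"angular":[0,0,0],"delta_pos":[0,0,0],"gripper":0.8},{"angular":[0,0,0],"delta_pos":[0,0,0],"gripper":1},{"angular":[0,0,0],"delta_pos":[0,0,0],"gripper":1},{"angular":[0,0,0],"delta_pos":[0,0,0],"gripper":1},{"angular":[0,0,0],"delta_pos":[0,0,-0.4],"gripper":1},{"angular":[0,0,0],"delta_pos":[0,0,-1],"gripper":1},{"angular":[0,0,0],"delta_pos":[0,0,-1],"gripper":1},{"angular":[0,0,0],"delta_pos":[0,0,-1],"gripper":1},{"angular":[0,0,0],"delta_pos":[0,0,-1],"gripper":1},{"angular":[0,0,0],"delta_pos":[-0.5,0,0],"gripper":1},{"angular":[0,0,0],"delta_pos":[-1,0,0],"gripper":1}]'
python3 -m crank '[{"angular":[0,0,0],"delta_pos":[-1,0,0],"gripper":1},{"angular":[0,0,0],"delta_pos":[-1,0,0],"gripper":1},{"angular":[0,0,0],"delta_pos":[-1,0,0],"gripper":1},{"angular":[0,0,0],"delta_pos":[0,0,0],"gripper":1},{"angular":[0,0,0],"delta_pos":[0,0,0],"gripper":1}]'
python3 - <<'E'
from h import *
b=grab_frame('scene'); cv2.imwrite('pics/s21.png',cv2.resize(b[100:340,150:470],(800,600),interpolation=cv2.INTER_CUBIC)[:,:,::-1])
b=grab_frame('top'); cv2.imwrite('pics/t21.png',cv2.resize(b[60:330,90:450],(800,600),interpolation=cv2.INTER_CUBIC)[:,:,::-1])
E
```

```text
time: 41.8
tool_pos: [0.514, 0.1582, 0.2271]
tool_rot: [-0.0, 0.966, -0.259, -0.0]
contact_force: [-0.6, 0.9, -0.2]
gripper_width: 1.001
time: 42.42
tool_pos: [0.4365, 0.203, 0.2267]
tool_rot: [0.0, 0.966, -0.259, -0.0]
contact_force: [-0.3, -0.5, 0.5]
gripper_width: 1.001
```

View pics/s21.png

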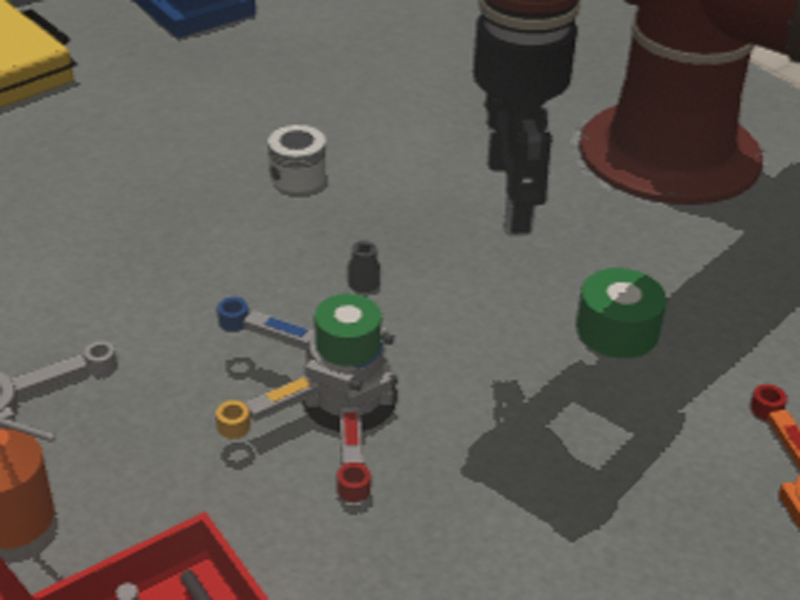

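View pics/t21.png

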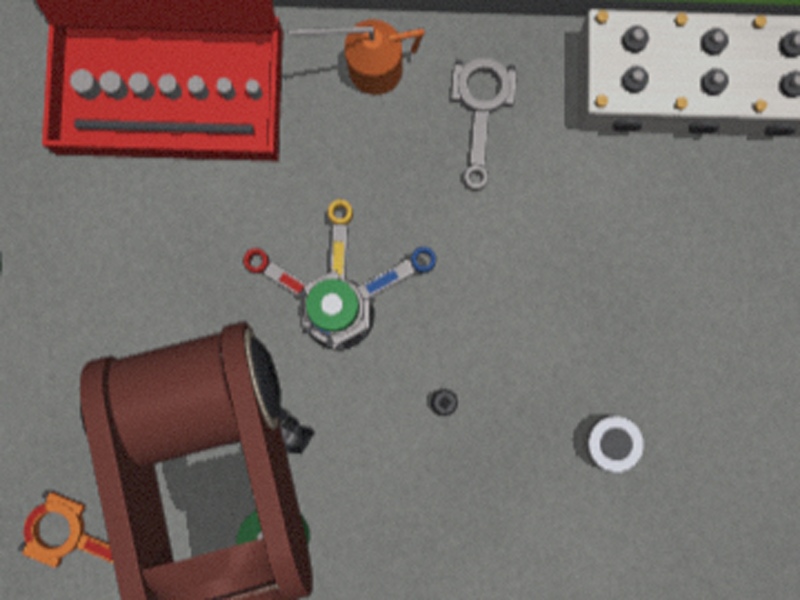

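The scene view shows the cap flush on the blue ring at (348,330). The small ends fan out at blue (233,312), yellow (233,415) and red (354,480). The plain rod, piston, socket and large cap have not moved.

```bash
python3 -c "
from plant import *
print(job_done(), state()['time'])"
```

```text
the job is handed in; nothing more can be done
the job is handed in; nothing more can be done
```

The job is handed in, at about 42.5 s on the robot clock. The red, yellow and blue rods are on the post in that order from the bottom, with their small ends fanned at about +60°, 0° and −60°. The small green cap closes the stack.

**Last checks**
- **Cap:** it touched down at the predicted height and sits flush on the blue ring in the scene view.
- **Gripper:** it was open and clear of everything, with the force reading back to about zero.
- **Other parts:** the plain rod, piston, socket, large cap and orange rod look unmoved in the last pictures.
- **Forces:** the highest reading was about 17 N, while pressing the cap down.

**Disagreements on the way**
- **Cameras:** the two cameras differed by about 4–5 mm in y, so I averaged them.
- **Red rod:** the bore was about 6 mm off over the post, and I corrected it before lowering.
- **Blue rod:** the bore was about 2.5 mm off, also corrected before lowering.
- **Droop:** the held rods sagged, yellow worst at about 4.5°. They look flat in the pictures since being released.

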